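# Make up the heating kit and the measuring kit

## Robot

A 6-joint arm with a two-finger parallel gripper is mounted at the origin on the work surface. World frame = base frame: x ahead of the robot, y to its left, z up, the work surface at z = 0. Lengths are in m, angles in degrees, forces in N, time in s.
With the tool pointing down it reaches from about 0.3 to 0.75 m from the base axis. Payload 8.5 kg.
Tool frame: the origin (TCP) lies on the centre line of the jaws, within the pads' length; the fingertips stand 19 mm ahead of it and the grasp point (between the pads) is the TCP; z points along the fingers, x is the direction in which the jaws open and shut, and the axes are right-handed (so a half turn about z gives the same grasp; the last joint's range is limited). The gripper opens to 85 mm and grips with 20 to 120 N. Pads are 22 mm wide; open, the fingers measure 114 mm over their backs; the gripper's body (76 mm by 85 mm) begins 54 mm behind the grasp point. The pads swing forward as they close: fully open they stand 13 mm farther back than shut.
Start: joints at [-87.909, 21.807, 74.336, -0, 83.858, -12.336], TCP at [0.137, -0.533, 0.25] pointing down, gripper open.
Joint ranges: [-178.18, 178.18], [-50.72, 133.34], [12.68, 142.11], [-81.47, 261.47], [9.98, 163.14], [-165.26, 165.26]. Speed limits (degrees/s): [136.94, 136.94, 180, 180, 180, 180].

## Interface

Orientations are given as a 3x3 rotation matrix whose columns are the frame's x, y, z axes.
In Python, from rig import env, cams, order gives the robot as it stands.
- The arm moves only by the tool step_arm, never from a script. Its argument "steps" is a list of rows, each an object with "xyz": the shift along the tool's x, y, z normalised to -1 to 1, where 1 is 0.04 m, a list of three; "turn": the turn, a rotation vector about the tool's x, y, z normalised to -1 to 1, where 1 is 0.08 rad, a list of three; "gripper": the gripper command: -1 is shut, 1 is fully open, values between are in proportion. A call has 1 to 20 rows; each row shifts and turns the commanded pose from where the row before left it, along the tool's axes as they then stand; what a row does not reach is not made up. A row lasts 1/12 s, in which the tool goes at most 41.7 mm and 7.16 degrees, less where a joint would pass 70% of its speed; a pose out of reach is approached as far as the arm can. A call with a number of a shift or a turn outside -1 to 1 is refused whole. A call with a gripper value outside its range is refused whole. The fingers move at their own pace and stop on an object; "squeeze" is the grip in N (left out, the last holds). Time passes only in rows, so rows that do not move let the fingers close. It gives the time, the measured TCP pose, the force and the opening at its end, in the units of the state.
- env.observe(): the state, without advancing time (a new reading comes with each control period).
- cams.get_image(name): name is "scene" or "top" or "wrist"; returns (picture, depth): 400x640x3 uint8, red, green, blue; 400x640 float32, m along the optical axis (not along the pixel's ray), 0 where there is no reading.
- cams.camera_info(name): a dict with "fx", "fy", "cx", "cy" (pixels), "extrinsics" (4x4, takes a point from camera to world coordinates). Camera axes: x right, y down, z forward; pixel columns grow to the right and rows downward; lengths in m; the calibration is good to about 2 mm. A picture is of the moment at which its call begins: read the wrist's pose just before it. camera_info takes no time and is no camera call; for the wrist camera it gives the pose at the moment of the call.
- order.close_job(): hands the job in, once; it reports no verdict.
The state is a dict: "time_s": time; "q": joint angles; "qvel": joint speeds; "joint_efforts": joint torques, N m; "position": TCP position; "tool_rot": TCP orientation; "ft_force": force on the tool from outside, world axes, zero at the start; "wrist_torque": the same for the moment, N m; "grip_width": finger opening in m.
Only numpy, scipy, OpenCV 4.12 (cv2) and the standard library are available. Lean on these libraries where they do the work, as an engineer would, in place of code of your own. Each camera call takes 0.05 s, during which the arm holds its last target. There are 200 camera calls.

## Task

Make up two class kits from the stock standing in the middle of the desk. Heating kit: swing up the clear guard of the burner box, stand the spirit burner in the large round seat and the porcelain crucible in the small round seat, then lower the guard fully closed. Measuring kit: stand the small flask in the larger bay of the wooden tray and the brass weight in its smaller bay; keep everything upright, and leave the large flask where it stands.

Things in the scene. Friction and masses are not known exactly. Their poses are not given: they have to be found in the camera images.
- burner_center (a point): Spirit burner, loose, upright, 66 mm high, about 0.12 kg: squat clear glass bottle 56 mm in diameter and 26 mm high, shoulder to 36 mm, then a white plastic cap 24-26 mm in diameter from 36 to 62 mm. The point is on its axis, half-way up (33 mm above its underside); z up. Easiest held by the cap, about 50 mm above the underside.
- crucible_center (a point): Tall white porcelain crucible, an open round cup without handle: foot 40 mm, outside 48 mm at 12 mm height, rim 50 mm in diameter, 56 mm high, wall 4 mm, about 0.09 kg. Loose, upright. The point is on its axis, half-way up (28 mm above its underside); z up. Held across its outside, about 30 mm above the underside.
- flask_center (a point): Small conical glass flask with cork, loose, upright, 90 mm high, about 0.09 kg: base 56 mm in diameter, cone to 52 mm, neck 24 mm thick from 52 to 66 mm, lip 29 mm thick to 71 mm, cork 22-25 mm thick to the top. The point is on its axis, half-way up (45 mm above its underside); z up. Easiest held by neck, lip or cork, about 70 mm above the underside.
- weight_center (a point): Brass laboratory weight: body 40 mm in diameter and 32 mm high, narrow neck, knob 22 mm in diameter from 46 to 60 mm (the top); about 0.3 kg. Loose, upright. The point is on its axis, half-way up (30 mm above its underside); z up. Easiest held by the knob, about 52 mm above the underside.
- big_flask_center (a point): Large conical glass flask with cork stopper, not needed: base 76 mm in diameter, 132 mm high. Stays where it is (it may shift by no more than 30 mm). The point is on its axis, half-way up (66 mm).
- burner_box: Burner box, fixed, 158 (x) by 218 (y) mm; walls 4 thick, 78 high; floor 4 thick. Origin: centre of its underside, on the desk; x to the hinge side (away from robot), y left, z up. Two round seats on the floor, ringed by curbs 4 high: large (84 inside diameter) at x -10, y +55 for the burner; small (64) at x -10, y -55 for the crucible. Clear guard = lid; hinge line along y at x +79, z +80 mm.
- guard (a joint): Angle of the guard (clear lid) of the burner box, rad: 0 fully closed (flat on the walls), grows as its front edge swings up and back; 1.57 upright, 1.85 stop. It starts at 0 to 0.2. A stiff hinge: stays at any angle where it is left; lifting or lowering takes about 1 to 4 N at the bar.
- guard_bar (a point): Middle of the guard's lifting bar: round steel, 10 mm thick, 100 mm free length between its two end arms, parallel to the box's y. It swings with the guard about the hinge line: when closed it lies 185 mm in front of (-x) and 37 mm above the hinge line, 29 mm ahead of the guard's front edge and some 30 mm above it. The point's axes turn with the guard; y runs along the bar.
- tray: Wooden kit tray, fixed, 93 (x) by 163 (y) mm; walls 4 thick, 30 high; floor 4 thick. Origin: centre of its underside, on the desk; x away from the robot, y left, z up. A 5 mm divider makes two bays, both 85 long in x: the larger, 85 wide in y, centred at x 0, y +35, for the small flask; the smaller, 65 wide, centred at x 0, y -45 mm, for the brass weight.

How it is judged:
By the outcome, as a careful person would: the job done as asked, in the order asked, and still so for the second after the job is handed in, with the robot touching nothing.
It also fails if it takes over 144 s, if anything falls off the work surface, if the arm or the gripper's body presses on something with over 40 N, if the wrist force passes 120 N, or if a joint passes its speed limit or range.

## Working session

There is one attempt and no reset: what is moved stays moved. The work goes in short steps, Python scripts to look and compute and a tool call to move; the robot and the scene stay as the last step left them, time stands still between calls to the robot, and variables do not carry over. Pictures are saved under pics/ and viewed, about 12 in all and at most 16, crops included, and the job is handed in when it is done.

Besides the shell and the picture viewer there is one more tool, called as name([rows], argument=value, ...), one row to a line, values as JSON. step_arm: Moves the arm, as the interface text tells. Scaled input: -1 to 1 covers 0.04 m each way for a shift and 0.08 rad each way for a turn. Its arguments: {"type":"object","properties":{"steps":{"type":"array"},"squeeze":{"type":"number"}},"required":["steps"]}

```bash
ls; mkdir -p pics; python3 - <<'E'
from rig import env,cams
import cv2,numpy as np
s=env.observe();print(s['time_s'],s['position'],s['tool_rot'],s['grip_width'])
for n in('scene','top'):
    im,d=cams.get_image(n);np.savez(f'pics/{n}0.npz',im=im,d=d);cv2.imwrite(f'pics/{n}0.png',im[:,:,::-1])
    i=cams.camera_info(n);print(n,i)
E
```

```text
pics
0.0 [ 0.13702968 -0.53237239  0.24970388] [[ 2.49192575e-01 -9.68453953e-01 -4.81963532e-05]
 [-9.68452883e-01 -2.49192373e-01  1.47478044e-03]
 [-1.44026711e-03 -3.20828439e-04 -9.99998911e-01]] 0.08543179481657184
scene {'fx': 492.98479415197806, 'fy': 492.98479415197806, 'cx': 319.9633712625133, 'cy': 201.18216094618882, 'extrinsics': array([[-0.87422933,  0.32641511, -0.35941098,  0.96867071],
       [ 0.48535202,  0.56848384, -0.66427369,  0.73669032],
       [-0.01250964, -0.75516839, -0.65541148,  0.86224603],
       [ 0.        ,  0.        ,  0.        ,  1.        ]])}
top {'fx': 514.3926951035027, 'fy': 514.3926951035027, 'cx': 315.0785817164949, 'cy': 192.11273197454972, 'extrinsics': array([[-0.00665729, -0.9901172 ,  0.14008431,  0.36417765],
       [-0.99996483,  0.00730602,  0.00411721,  0.00203546],
       [-0.00509998, -0.14005198, -0.99013102,  1.26487181],
       [ 0.        ,  0.        ,  0.        ,  1.        ]])}
```

View pics/top0.png

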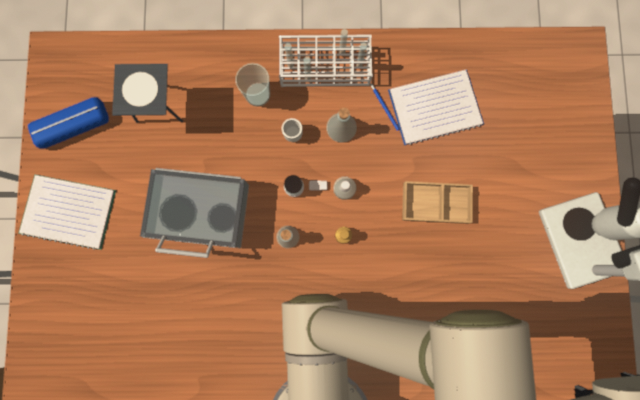

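View pics/scene0.png

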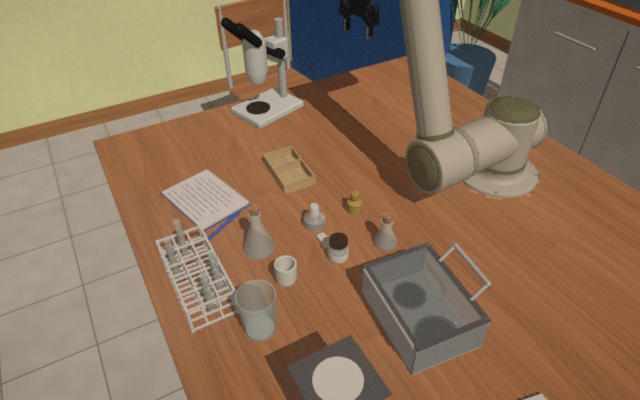

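Top view: burner box (145–245,170–255), crucible (292,128), big flask (342,125), a dark-lidded jar (293,186; distractor), burner (345,187), small flask (288,236), weight (344,235), tray (438,203). A closer crop and depth data come next.

```bash
cat > h.py <<'E'
import numpy as np,cv2
from rig import env,cams
def ray(n,u,v,z,info=None):
    i=info or cams.camera_info(n);E=i['extrinsics']
    d=E[:3,:3]@np.array([(u-i['cx'])/i['fx'],(v-i['cy'])/i['fy'],1]);o=E[:3,3]
    return o+d*(z-o[2])/d[2]
def cloud(n,d,info=None):
    i=info or cams.camera_info(n);E=i['extrinsics'];v,u=np.indices(d.shape)
    P=np.stack([(u-i['cx'])/i['fx']*d,(v-i['cy'])/i['fy']*d,d],-1)@E[:3,:3].T+E[:3,3]
    P[d<=0]=np.nan;return P
def proj(n,p,info=None):
    i=info or cams.camera_info(n);E=i['extrinsics'];c=E[:3,:3].T@(np.asarray(p)-E[:3,3])
    return np.array([i['fx']*c[0]/c[2]+i['cx'],i['fy']*c[1]/c[2]+i['cy']])
E
python3 - <<'E'
from h import *
z=np.load('pics/top0.npz');im,d=z['im'],z['d'];P=cloud('top',d)
c=im[105:265,135:485,::-1];cv2.imwrite('pics/c0.png',cv2.resize(c,None,fx=2.28,fy=2.28,interpolation=cv2.INTER_CUBIC))
for nm,(u0,u1,v0,v1) in dict(cruc=(278,306,114,144),big=(325,362,105,146),jar=(280,306,172,200),burner=(330,360,172,202),flask=(274,304,222,252),weight=(332,357,222,248),tray=(398,480,176,226),box=(138,250,164,260)).items():
    Q=P[v0:v1,u0:u1].reshape(-1,3);Q=Q[np.nan_to_num(Q[:,2])>.012]
    t=Q[Q[:,2]>np.percentile(Q[:,2],85)]
    print(nm,len(Q),'zmax',Q[:,2].max().round(3),'topmean',t.mean(0).round(4),'all',Q.min(0).round(3),Q.max(0).round(3))
s=np.load('pics/scene0.npz')
Q=cloud('scene',s['d'])
for nm,(u0,u1,v0,v1) in dict(cruc=(272,300,255,290),burner=(300,330,202,232),flask=(370,400,212,250),weight=(345,365,190,216)).items():
    q=Q[v0:v1,u0:u1].reshape(-1,3);q=q[np.nan_to_num(q[:,2])>.012];t=q[q[:,2]>np.percentile(q[:,2],85)]
    print('S',nm,len(q),q[:,2].max().round(3),t.mean(0).round(4),q.min(0).round(3),q.max(0).round(3))
E
```

```text
cruc 257 zmax 0.062 topmean [0.6902 0.0628 0.0583] all [0.667 0.038 0.012] [0.716 0.086 0.062]
big 689 zmax 0.137 topmean [ 0.705  -0.0602  0.1306] all [ 0.667 -0.096  0.012] [ 0.738 -0.024  0.137]
jar 343 zmax 0.068 topmean [0.5536 0.0599 0.0653] all [0.53  0.036 0.014] [0.576 0.083 0.068]
burner 413 zmax 0.072 topmean [ 0.5495 -0.0654  0.0659] all [ 0.523 -0.093  0.015] [ 0.576 -0.039  0.072]
flask 376 zmax 0.096 topmean [0.4333 0.0748 0.092 ] all [0.405 0.049 0.012] [0.458 0.1   0.096]
weight 221 zmax 0.066 topmean [ 0.4353 -0.0607  0.0618] all [ 0.415 -0.08   0.015] [ 0.454 -0.042  0.066]
tray 709 zmax 0.037 topmean [ 0.5121 -0.2936  0.0329] all [ 0.462 -0.374  0.012] [ 0.563 -0.206  0.037]
box 7309 zmax 0.133 topmean [0.4379 0.2968 0.101 ] all [0.383 0.171 0.012] [0.592 0.407 0.133]
S cruc 568 0.111 [0.7    0.0697 0.0601] [0.67  0.038 0.012] [0.761 0.156 0.111]
S burner 407 0.068 [ 0.5547 -0.0632  0.0634] [ 0.526 -0.088  0.012] [ 0.582 -0.036  0.068]
S flask 490 0.094 [0.4359 0.0747 0.0886] [0.418 0.055 0.012] [0.463 0.101 0.094]
S weight 250 0.063 [ 0.4389 -0.0607  0.0588] [ 0.42  -0.08   0.012] [ 0.46  -0.039  0.063]
```

View pics/c0.png

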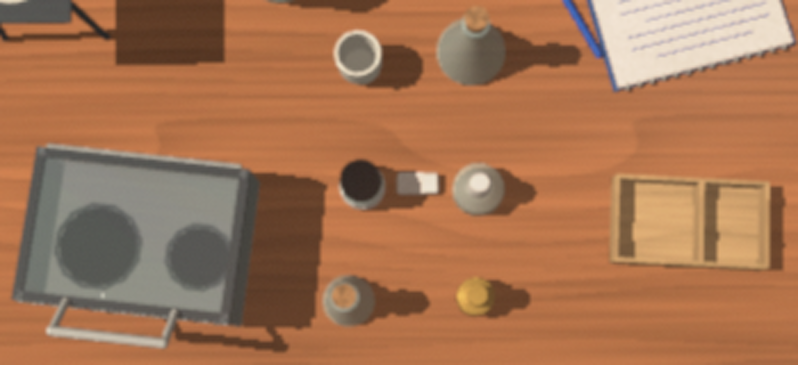

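```bash
python3 - <<'E'
from h import *
z=np.load('pics/top0.npz');im,d=z['im'],z['d'];P=cloud('top',d)
zz=np.nan_to_num(P[...,2])
print((zz[160:262:3,138:250:3]*1000).astype(int))
B=P[zz>.105];u=np.argwhere(zz>.105);m=(u[:,0]>235)&(u[:,0]<262)&(u[:,1]<250)&(u[:,1]>130);B=B[m]
for b in B[np.argsort(B[:,1])][::4]:print(b.round(3))
E
```

```text
[[-1  0 -2 ...  0 -3 -1]
 [ 0  6 -1 ...  0  0  0]
 [ 0  0 -1 ...  4 -1  1]
 ...
 [ 1  0  1 ...  0 -3 -1]
 [-1  0 -1 ... -3  3  1]
 [ 0 -2 -2 ... -2 -1  3]]
[0.408 0.241 0.107]
[0.406 0.241 0.105]
[0.387 0.242 0.121]
[0.401 0.243 0.108]
[0.387 0.243 0.127]
[0.389 0.243 0.126]
[0.401 0.245 0.111]
[0.394 0.245 0.118]
[0.408 0.246 0.105]
[0.394 0.247 0.12 ]
[0.403 0.248 0.108]
[0.392 0.249 0.12 ]
[0.385 0.25  0.127]
[0.39  0.252 0.128]
[0.389 0.254 0.129]
[0.392 0.256 0.119]
[0.392 0.257 0.122]
[0.383 0.259 0.126]
[0.392 0.261 0.126]
[0.387 0.263 0.127]
[0.39  0.265 0.128]
[0.387 0.267 0.128]
[0.392 0.27  0.127]
[0.394 0.271 0.12 ]
[0.394 0.272 0.125]
[0.394 0.275 0.125]
[0.387 0.276 0.127]
[0.392 0.278 0.131]
[0.392 0.28  0.129]
[0.394 0.282 0.123]
[0.388 0.283 0.125]
[0.39  0.285 0.127]
[0.39  0.287 0.126]
[0.388 0.29  0.124]
[0.394 0.291 0.129]
[0.394 0.293 0.13 ]
[0.396 0.296 0.129]
[0.39  0.297 0.125]
[0.394 0.298 0.129]
[0.392 0.301 0.125]
[0.394 0.303 0.125]
[0.396 0.305 0.126]
[0.392 0.307 0.126]
[0.396 0.31  0.126]
[0.392 0.311 0.129]
[0.394 0.313 0.131]
[0.392 0.314 0.125]
[0.397 0.316 0.126]
[0.394 0.318 0.126]
[0.399 0.321 0.125]
[0.392 0.323 0.126]
[0.394 0.325 0.127]
[0.396 0.326 0.13 ]
[0.397 0.329 0.127]
[0.399 0.33  0.131]
[0.392 0.332 0.123]
[0.401 0.335 0.124]
[0.392 0.336 0.126]
[0.401 0.338 0.129]
[0.399 0.339 0.13 ]
[0.394 0.342 0.129]
[0.399 0.344 0.129]
[0.395 0.347 0.128]
[0.419 0.349 0.109]
[0.413 0.35  0.111]
[0.415 0.351 0.109]
[0.397 0.351 0.127]
[0.413 0.352 0.112]
[0.401 0.353 0.13 ]
[0.408 0.353 0.115]
[0.406 0.354 0.12 ]
[0.399 0.355 0.131]
[0.408 0.356 0.115]
[0.41  0.356 0.114]
[0.41  0.358 0.115]
[0.397 0.359 0.124]
```

```bash
python3 - <<'E'
from h import *
for n,bx in (('top',None),('scene',None)):
    z=np.load(f'pics/{n}0.npz');P=cloud(n,z['d']).reshape(-1,3);P=P[~np.isnan(P[:,0])]
    for nm,lo,hi,zl,zh in(('box',(.38,.16),(.65,.44),.065,.097),('tray',(.44,-.4),(.6,-.19),.022,.045)):
        m=((P[:,:2]>lo)&(P[:,:2]<hi)).all(1)&(P[:,2]>zl)&(P[:,2]<zh);q=P[m]
        print(n,nm,len(q),cv2.minAreaRect((q[:,:2]*1000).astype(np.float32)),np.percentile(q[:,2],[10,50,90]).round(3))
# top-view ray estimates of box corners at z=.08 (guard top) 
for u,v in((151.7,169.5),(243.3,178.5),(141.6,236.6),(239.4,246.7)):print(ray('top',u,v,.08).round(4))
for u,v in((156.1,249.7),(207.4,256.3)):print('bar',ray('top',u,v,.117).round(4))
for nm,u,v,h in(('cruc',358,52,.056),('burn',480,183,.064),('flask',344,294,.09),('wt',476,294,.06)):print(nm,ray('top',135+u/2.28,105+v/2.28,h).round(4))
E
```

```text
top box 6756 ((498.3646240234375, 289.1836853027344), (222.03460693359375, 165.2374267578125), 83.30558776855469) [0.083 0.087 0.091]
top tray 542 ((512.8252563476562, -290.7572937011719), (164.4084930419922, 93.94055938720703), 86.75465393066406) [0.025 0.029 0.033]
scene box 8062 ((500.2384338378906, 287.6587829589844), (223.6145477294922, 167.0795135498047), 83.32951354980469) [0.083 0.086 0.088]
scene tray 427 ((516.1542358398438, -290.89630126953125), (168.73736572265625, 95.55644989013672), 86.82276153564453) [0.023 0.027 0.031]
[0.5882 0.3897 0.08  ]
[0.5652 0.1745 0.08  ]
[0.4313 0.407  0.08  ]
[0.4066 0.1814 0.08  ]
bar [0.4    0.3609 0.117 ]
bar [0.3846 0.2465 0.117 ]
cruc [0.6926 0.0618 0.056 ]
burn [ 0.5499 -0.065   0.064 ]
flask [0.4345 0.0742 0.09  ]
wt [ 0.4354 -0.0594  0.06  ]
```

step_arm([
  {"xyz": [0, 0, 0], "turn": [0, 0, -1], "gripper": 1},
  {"xyz": [0, 0, 0], "turn": [0, 0, -1], "gripper": 1},
  {"xyz": [0, 0, 0], "turn": [0, 0, -1], "gripper": 1},
  {"xyz": [0, 0, 0], "turn": [0, 0, -1], "gripper": 1},
  {"xyz": [0, 0, 0], "turn": [0, 0, -1], "gripper": 1},
  {"xyz": [0, 0, 0], "turn": [0, 0, -1], "gripper": 1},
  {"xyz": [0, 0, 0], "turn": [0, 0, -1], "gripper": 1},
  {"xyz": [0, 0, 0], "turn": [0, 0, -1], "gripper": 1},
  {"xyz": [0, 0, 0], "turn": [0, 0, -1], "gripper": 1},
  {"xyz": [0, 0, 0], "turn": [0, 0, -1], "gripper": 1},
  {"xyz": [0, 0, 0], "turn": [0, 0, -1], "gripper": 1},
  {"xyz": [0, 0, 0], "turn": [0, 0, -1], "gripper": 1},
  {"xyz": [0, 0, 0], "turn": [0, 0, -1], "gripper": 1},
  {"xyz": [0, 0, 0], "turn": [0, 0, -1], "gripper": 1},
  {"xyz": [0, 0, 0], "turn": [0, 0, -1], "gripper": 1},
])

```text
time_s: 1.35
position: [0.137, -0.5325, 0.2499]
tool_rot: [[0.993, -0.115, -0.0], [-0.115, -0.993, 0.001], [-0.0, -0.001, -1.0]]
ft_force: [-0.3, -0.2, -0.7]
grip_width: 0.0854
```

step_arm([
  {"xyz": [0.5, -0.9, 0], "turn": [0, 0, 0], "gripper": 1},
  {"xyz": [0.5, -0.9, 0], "turn": [0, 0, 0], "gripper": 1},
  {"xyz": [0.5, -0.9, 0], "turn": [0, 0, 0], "gripper": 1},
  {"xyz": [0.5, -0.9, 0], "turn": [0, 0, 0], "gripper": 1},
  {"xyz": [0.5, -0.9, 0], "turn": [0, 0, 0], "gripper": 1},
  {"xyz": [0.5, -0.9, 0], "turn": [0, 0, 0], "gripper": 1},
  {"xyz": [0.5, -0.9, 0], "turn": [0, 0, 0], "gripper": 1},
  {"xyz": [0.5, -0.9, 0], "turn": [0, 0, 0], "gripper": 1},
  {"xyz": [0.5, -0.9, 0], "turn": [0, 0, 0], "gripper": 1},
  {"xyz": [0.5, -0.9, 0], "turn": [0, 0, 0], "gripper": 1},
  {"xyz": [0.5, -0.9, 0], "turn": [0, 0, 0], "gripper": 1},
  {"xyz": [0.5, -0.9, 0], "turn": [0, 0, 0], "gripper": 1},
  {"xyz": [0.5, -0.9, 0], "turn": [0, 0, 0], "gripper": 1},
  {"xyz": [0, 0, 0], "turn": [0, 0, 0], "gripper": 1},
  {"xyz": [0, 0, 0], "turn": [0, 0, 0], "gripper": 1},
])

```text
time_s: 2.6
position: [0.4512, -0.0971, 0.2499]
tool_rot: [[0.993, -0.114, -0.001], [-0.114, -0.993, 0.0], [-0.001, -0.0, -1.0]]
ft_force: [-0.0, 0.4, -0.1]
grip_width: 0.0854
```

```bash
cat >> h.py <<'E'
def snap(n,name):
    i=cams.camera_info(n);im,d=cams.get_image(n)
    cv2.imwrite(f'pics/{name}.png',im[:,:,::-1]);return im,d,i
def go(t):
    s=env.observe();R=np.array(s['tool_rot']);print('pos',np.round(s['position'],4),'units',(R.T@(np.array(t)-s['position'])/.04).round(2))
E
python3 - <<'E'
from h import *
im,d,i=snap('wrist','w1');print(i['extrinsics'].round(3));P=cloud('wrist',d,i)
for nm,x,y,h in(('burner',.551,-.065,.062),('flask',.4345,.0745,.09),('weight',.436,-.06,.06)):
    print(nm,proj('wrist',(x,y,h),i).round())
    Q=P.reshape(-1,3);Q=Q[(np.hypot(Q[:,0]-x,Q[:,1]-y)<.045)&(Q[:,2]>h-.012)]
    if len(Q)>20:print(len(Q),Q.mean(0).round(4),cv2.minEnclosingCircle((Q[:,:2]*1000).astype(np.float32)))
E
```

```text
[[ 0.993 -0.108 -0.036  0.46 ]
 [-0.114 -0.948 -0.298 -0.022]
 [-0.002  0.3   -0.954  0.374]
 [ 0.     0.     0.     1.   ]]
burner [407. 145.]
3150 [ 0.5238 -0.0896  0.2767] ((537.41357421875, -75.5887451171875), 27.773990631103516)
flask [279.   4.]
559 [0.4326 0.07   0.0896] ((432.57098388671875, 73.58551025390625), 12.164820671081543)
weight [303. 152.]
17433 [ 0.4375 -0.0823  0.307 ] ((435.5111083984375, -79.1409912109375), 40.6732177734375)
```

View pics/w1.png

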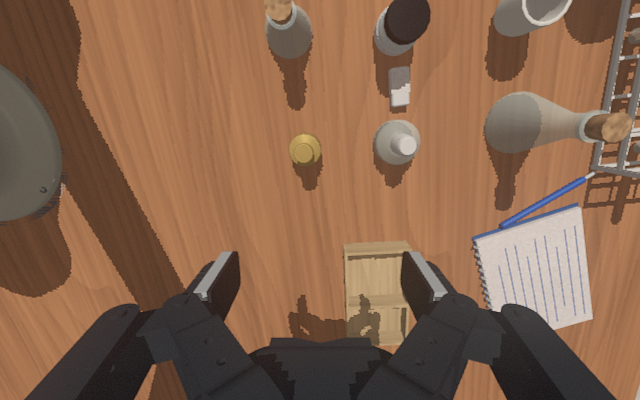

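Burner cap at (405,145), weight knob (305,149), flask cork (279,8) agree with my estimates to ~2 mm. Moving to above the bar.

step_arm([
  {"xyz": [-0.23, -0.88, 0], "turn": [0, 0, 0], "gripper": 1},
  {"xyz": [-0.23, -0.88, 0], "turn": [0, 0, 0], "gripper": 1},
  {"xyz": [-0.23, -0.88, 0], "turn": [0, 0, 0], "gripper": 1},
  {"xyz": [-0.23, -0.88, 0], "turn": [0, 0, 0], "gripper": 1},
  {"xyz": [-0.23, -0.88, 0], "turn": [0, 0, 0], "gripper": 1},
  {"xyz": [-0.23, -0.88, 0], "turn": [0, 0, 0], "gripper": 1},
  {"xyz": [-0.23, -0.88, 0], "turn": [0, 0, 0], "gripper": 1},
  {"xyz": [-0.23, -0.88, 0], "turn": [0, 0, 0], "gripper": 1},
  {"xyz": [-0.23, -0.88, 0], "turn": [0, 0, 0], "gripper": 1},
  {"xyz": [-0.23, -0.88, 0], "turn": [0, 0, 0], "gripper": 1},
  {"xyz": [-0.23, -0.88, 0], "turn": [0, 0, 0], "gripper": 1},
  {"xyz": [0, 0, 0], "turn": [0, 0, 0], "gripper": 1},
  {"xyz": [0, 0, 0], "turn": [0, 0, 0], "gripper": 1},
])

```text
time_s: 3.73
position: [0.3963, 0.2975, 0.25]
tool_rot: [[0.993, -0.118, -0.001], [-0.118, -0.993, -0.001], [-0.0, 0.001, -1.0]]
ft_force: [-0.5, -0.9, -1.0]
grip_width: 0.0851
```

```bash
python3 - <<'E'
from h import *
im,d,i=snap('wrist','w2');P=cloud('wrist',d,i).reshape(-1,3)
q=P[(P[:,2]>.11)&(P[:,2]<.14)&(np.abs(P[:,0]-.394)<.04)&(P[:,1]>.2)&(P[:,1]<.4)]
# bar line: bins along y
for y in np.arange(.24,.37,.02):
    b=q[np.abs(q[:,1]-y)<.01]
    if len(b)>10:print(round(y,2),len(b),b[:,0].mean().round(4),b[:,2].mean().round(4),b[:,2].max().round(4))
g=P[(P[:,2]>.07)&(P[:,2]<.105)&(P[:,0]>.42)&(P[:,0]<.6)&(P[:,1]>.2)&(P[:,1]<.38)]
A=np.c_[g-g.mean(0)];print(len(g),np.linalg.lstsq(np.c_[g[:,:2],np.ones(len(g))],g[:,2],rcond=None)[0])
go((.394,.301,.117))
E
```

```text
0.24 146 0.3932 0.1203 0.1294
0.26 190 0.3881 0.127 0.1292
0.28 198 0.3905 0.1272 0.1299
0.3 211 0.3929 0.1273 0.1294
0.32 235 0.3949 0.127 0.1297
0.34 252 0.3974 0.1271 0.1297
0.36 239 0.4042 0.122 0.1292
24658 [-0.02780038  0.00292613  0.10005264]
pos [0.3966 0.2966 0.2501] units [-0.08 -0.1   3.33]
```

View pics/w2.png

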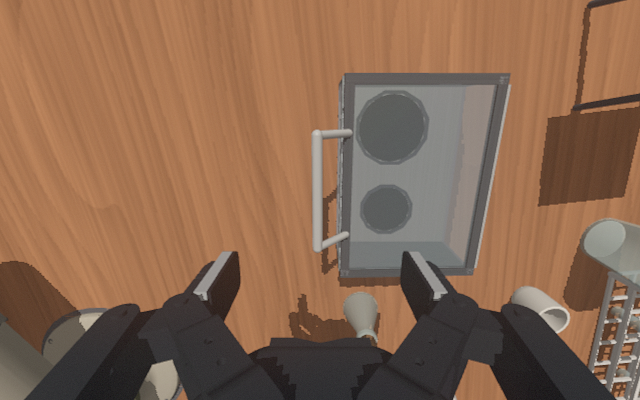

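Guard is at about 0.03 rad; bar spans pixels (318,135)–(318,248), centre ≈ (0.393, 0.301, 0.122). Descend and grip.

step_arm([
  {"xyz": [-0.1, -0.1, 0.5], "turn": [0, 0, 0], "gripper": 0.5},
  {"xyz": [0, 0, 0.7], "turn": [0, 0, 0], "gripper": 0.3},
  {"xyz": [0, 0, 0.7], "turn": [0, 0, 0], "gripper": 0.2},
  {"xyz": [0, 0, 0.6], "turn": [0, 0, 0], "gripper": 0.2},
  {"xyz": [0, 0, 0.4], "turn": [0, 0, 0], "gripper": 0.2},
  {"xyz": [0, 0, 0.28], "turn": [0, 0, 0], "gripper": 0.2},
  {"xyz": [0, 0, 0], "turn": [0, 0, 0], "gripper": 0},
  {"xyz": [0, 0, 0], "turn": [0, 0, 0], "gripper": -0.5},
  {"xyz": [0, 0, 0], "turn": [0, 0, 0], "gripper": -1},
  {"xyz": [0, 0, 0], "turn": [0, 0, 0], "gripper": -1},
  {"xyz": [0, 0, 0], "turn": [0, 0, 0], "gripper": -1},
  {"xyz": [0, 0, 0], "turn": [0, 0, 0], "gripper": -1},
  {"xyz": [0, 0, 0], "turn": [0, 0, 0], "gripper": -1},
  {"xyz": [0, 0, 0], "turn": [0, 0, 0], "gripper": -1},
], squeeze=30)

```text
time_s: 4.95
position: [0.3936, 0.3017, 0.1238]
tool_rot: [[0.993, -0.119, 0.002], [-0.119, -0.993, -0.0], [0.002, 0.0, -1.0]]
ft_force: [3.6, -5.5, -0.9]
grip_width: 0.0087
```

step_arm([
  {"xyz": [0.11, 0, -0.4], "turn": [0, 0, 0], "gripper": -1},
  {"xyz": [0.14, 0, -0.39], "turn": [0, 0, 0], "gripper": -1},
  {"xyz": [0.18, 0, -0.37], "turn": [0, 0, 0], "gripper": -1},
  {"xyz": [0.21, 0, -0.355], "turn": [0, 0, 0], "gripper": -1},
  {"xyz": [0.24, 0, -0.335], "turn": [0, 0, 0], "gripper": -1},
  {"xyz": [0.265, 0, -0.315], "turn": [0, 0, 0], "gripper": -1},
  {"xyz": [0.295, 0, -0.29], "turn": [0, 0, 0], "gripper": -1},
  {"xyz": [0.315, 0, -0.26], "turn": [0, 0, 0], "gripper": -1},
  {"xyz": [0.34, 0, -0.235], "turn": [0, 0, 0], "gripper": -1},
])

```text
time_s: 5.7
position: [0.4739, 0.2922, 0.2427]
tool_rot: [[0.993, -0.118, -0.005], [-0.118, -0.993, 0.0], [-0.005, 0.001, -1.0]]
ft_force: [-11.3, -0.7, 9.7]
grip_width: 0.0089
```

step_arm([
  {"xyz": [0.36, 0, -0.2], "turn": [0, 0, 0], "gripper": -1},
  {"xyz": [0.375, 0, -0.17], "turn": [0, 0, 0], "gripper": -1},
  {"xyz": [0.39, 0, -0.14], "turn": [0, 0, 0], "gripper": -1},
  {"xyz": [0.4, 0, -0.105], "turn": [0, 0, 0], "gripper": -1},
  {"xyz": [0.405, 0, -0.07], "turn": [0, 0, 0], "gripper": -1},
  {"xyz": [0.41, 0, -0.03], "turn": [0, 0, 0], "gripper": -1},
  {"xyz": [0.41, 0, 0], "turn": [0, 0, 0], "gripper": -1},
])

```text
time_s: 6.28
position: [0.5851, 0.2793, 0.2713]
tool_rot: [[0.993, -0.118, 0.0], [-0.118, -0.993, 0.001], [0.0, -0.001, -1.0]]
ft_force: [-3.2, 0.9, 3.3]
grip_width: 0.0087
```

step_arm([
  {"xyz": [0.41, 0, 0.04], "turn": [0, 0, 0], "gripper": -1},
  {"xyz": [0.405, 0, 0.075], "turn": [0, 0, 0], "gripper": -1},
  {"xyz": [0.4, 0, 0.11], "turn": [0, 0, 0], "gripper": -1},
  {"xyz": [0.2, 0, 0.07], "turn": [0, 0, 0], "gripper": -1},
  {"xyz": [0, 0, 0], "turn": [0, 0, 0], "gripper": -1},
  {"xyz": [0, 0, 0], "turn": [0, 0, 0], "gripper": -1},
])

```text
time_s: 6.78
position: [0.642, 0.2726, 0.2586]
tool_rot: [[0.993, -0.119, 0.002], [-0.119, -0.993, 0.001], [0.002, -0.001, -1.0]]
ft_force: [4.0, 1.1, 3.0]
grip_width: 0.0086
```

step_arm([
  {"xyz": [0, 0, 0], "turn": [0, 0, 0], "gripper": -0.3},
  {"xyz": [0, 0, 0], "turn": [0, 0, 0], "gripper": -0.3},
  {"xyz": [0, 0, 0], "turn": [0, 0, 0], "gripper": -0.3},
  {"xyz": [0, 0, 0], "turn": [0, 0, 0], "gripper": -0.3},
  {"xyz": [0, 0, -0.5], "turn": [0, 0, 0], "gripper": -0.3},
  {"xyz": [0, 0, -0.5], "turn": [0, 0, 0], "gripper": -0.3},
  {"xyz": [0, 0, -0.5], "turn": [0, 0, 0], "gripper": 0.3},
  {"xyz": [0, 0, 0], "turn": [0, 0, 0], "gripper": 0.3},
  {"xyz": [0, 0, 0], "turn": [0, 0, 0], "gripper": 0.3},
])

```text
time_s: 7.53
position: [0.6413, 0.2725, 0.3187]
tool_rot: [[0.993, -0.119, 0.002], [-0.119, -0.993, 0.0], [0.002, -0.001, -1.0]]
ft_force: [0.0, -0.9, -1.0]
grip_width: 0.0558
```

```bash
python3 - <<'E'
from h import *
im,d,i=snap('scene','s2');P=cloud('scene',d,i).reshape(-1,3)
im,d,i=snap('top','t2')
s=env.observe();print(s['position'])
q=P[(P[:,2]>.11)&(P[:,2]<.29)&(P[:,0]>.5)&(P[:,0]<.7)&(P[:,1]>.17)&(P[:,1]<.42)]
X=(q[:,:2]-[.499,.2885])@np.array([.993,-.117])
for z in np.arange(.12,.29,.02):
    m=np.abs(q[:,2]-z)<.01;print(round(z,2),m.sum(),np.percentile(X[m],[5,50,95]).round(3) if m.sum() else '')
E
```

```text
[0.64108456 0.27232626 0.31659146]
0.12 238 [0.088 0.09  0.091]
0.14 206 [0.091 0.093 0.095]
0.16 242 [0.094 0.096 0.098]
0.18 310 [0.097 0.099 0.101]
0.2 303 [0.101 0.102 0.105]
0.22 237 [0.104 0.106 0.109]
0.24 536 [0.104 0.108 0.127]
0.26 343 [0.136 0.146 0.15 ]
0.28 0
```

View pics/s2.png

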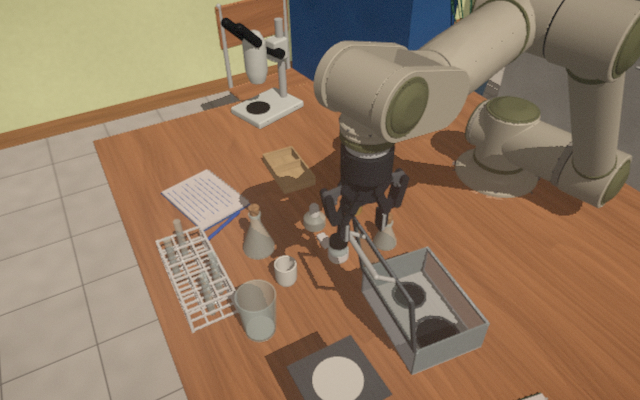

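Guard stands at about 1.73 rad (plate leans from box x 0.088 at z 0.12 to 0.108 at z 0.24), and the arm is clear. Next is the burner.

step_arm([
  {"xyz": [-0.126, 0.865, 0], "turn": [0, 0, 0], "gripper": 0.3},
  {"xyz": [-0.126, 0.865, 0], "turn": [0, 0, 0], "gripper": 0.3},
  {"xyz": [-0.126, 0.865, 0], "turn": [0, 0, 0], "gripper": 0.3},
  {"xyz": [-0.126, 0.865, 0.4], "turn": [0, 0, 0], "gripper": 0.3},
  {"xyz": [-0.126, 0.865, 0.4], "turn": [0, 0, 0], "gripper": 0.3},
  {"xyz": [-0.126, 0.865, 0.4], "turn": [0, 0, 0], "gripper": 0.3},
  {"xyz": [-0.126, 0.865, 0.4], "turn": [0, 0, 0], "gripper": 0.3},
  {"xyz": [-0.126, 0.865, 0.4], "turn": [0, 0, 0], "gripper": 0.3},
  {"xyz": [-0.126, 0.865, 0.4], "turn": [0, 0, 0], "gripper": 0.3},
  {"xyz": [-0.126, 0.865, 0.4], "turn": [0, 0, 0], "gripper": 0.3},
  {"xyz": [0, 0, 0], "turn": [0, 0, 0], "gripper": 0.3},
  {"xyz": [0, 0, 0], "turn": [0, 0, 0], "gripper": 0.3},
  {"xyz": [0, 0, 0], "turn": [0, 0, 0], "gripper": 0.3},
])

```text
time_s: 8.72
position: [0.5501, -0.0649, 0.2056]
tool_rot: [[0.993, -0.119, -0.001], [-0.119, -0.993, 0.001], [-0.001, -0.0, -1.0]]
ft_force: [0.0, -0.0, -0.1]
grip_width: 0.0553
```

```bash
python3 - <<'E'
from h import *
go((.550,-.065,.052));im,d,i=snap('wrist','w3');print(proj('wrist',(.55,-.065,.064),i))
P=cloud('wrist',d,i).reshape(-1,3);Q=P[(np.hypot(P[:,0]-.55,P[:,1]+.065)<.03)&(P[:,2]>.056)&(P[:,2]<.075)];print(len(Q),Q.mean(0) if len(Q) else 0)
E
```

```text
pos [ 0.5501 -0.0649  0.2056] units [0.   0.01 3.84]
[320.44226401 194.19539256]
452 [ 0.55081751 -0.06417414  0.06516321]
```

step_arm([
  {"xyz": [0.01, 0, 0.6], "turn": [0, 0, 0], "gripper": 0.3},
  {"xyz": [0, 0, 0.7], "turn": [0, 0, 0], "gripper": 0.3},
  {"xyz": [0, 0, 0.7], "turn": [0, 0, 0], "gripper": 0.3},
  {"xyz": [0, 0, 0.6], "turn": [0, 0, 0], "gripper": 0.3},
  {"xyz": [0, 0, 0.5], "turn": [0, 0, 0], "gripper": 0.3},
  {"xyz": [0, 0, 0.4], "turn": [0, 0, 0], "gripper": 0.3},
  {"xyz": [0, 0, 0.28], "turn": [0, 0, 0], "gripper": 0.3},
  {"xyz": [0, 0, 0], "turn": [0, 0, 0], "gripper": 0.3},
  {"xyz": [0, 0, 0], "turn": [0, 0, 0], "gripper": -0.2},
  {"xyz": [0, 0, 0], "turn": [0, 0, 0], "gripper": -0.4},
  {"xyz": [0, 0, 0], "turn": [0, 0, 0], "gripper": -0.7},
  {"xyz": [0, 0, 0], "turn": [0, 0, 0], "gripper": -1},
  {"xyz": [0, 0, 0], "turn": [0, 0, 0], "gripper": -1},
  {"xyz": [0, 0, 0], "turn": [0, 0, 0], "gripper": -1},
  {"xyz": [0, 0, 0], "turn": [0, 0, 0], "gripper": -1},
], squeeze=30)

```text
time_s: 10.02
position: [0.5515, -0.0651, 0.0559]
tool_rot: [[0.993, -0.119, 0.003], [-0.119, -0.993, -0.0], [0.003, -0.0, -1.0]]
ft_force: [0.8, 4.0, 7.9]
grip_width: 0.0241
```

step_arm([
  {"xyz": [0, 0, -0.4], "turn": [0, 0, 0], "gripper": -1},
  {"xyz": [0, 0, -0.8], "turn": [0, 0, 0], "gripper": -1},
  {"xyz": [0, 0, -0.9], "turn": [0, 0, 0], "gripper": -1},
  {"xyz": [0, 0, -0.9], "turn": [0, 0, 0], "gripper": -1},
  {"xyz": [-0.2, 0, -0.6], "turn": [0, 0, 0], "gripper": -1},
])

```text
time_s: 10.43
position: [0.5437, -0.0646, 0.2022]
tool_rot: [[0.993, -0.119, 0.004], [-0.119, -0.993, -0.002], [0.004, 0.001, -1.0]]
ft_force: [0.5, -0.6, -1.2]
grip_width: 0.024
```

step_arm([
  {"xyz": [-0.4, -0.5, 0], "turn": [0, 0, 0], "gripper": -1},
  {"xyz": [-0.4, -0.8, 0], "turn": [0, 0, 0], "gripper": -1},
  {"xyz": [-0.4, -0.85, 0], "turn": [0, 0, 0], "gripper": -1},
  {"xyz": [-0.4, -0.85, 0], "turn": [0, 0, 0], "gripper": -1},
  {"xyz": [-0.4, -0.85, 0], "turn": [0, 0, 0], "gripper": -1},
  {"xyz": [-0.4, -0.85, 0], "turn": [0, 0, 0], "gripper": -1},
  {"xyz": [0, -0.85, 0], "turn": [0, 0, 0], "gripper": -1},
  {"xyz": [0, -0.85, 0], "turn": [0, 0, 0], "gripper": -1},
  {"xyz": [0, -0.85, 0], "turn": [0, 0, 0], "gripper": -1},
  {"xyz": [0, -0.85, 0], "turn": [0, 0, 0], "gripper": -1},
  {"xyz": [0, -0.85, 0], "turn": [0, 0, 0], "gripper": -1},
  {"xyz": [0, -0.6, 0], "turn": [0, 0, 0], "gripper": -1},
  {"xyz": [0, -0.5, 0], "turn": [0, 0, 0], "gripper": -1},
  {"xyz": [0, 0, 0], "turn": [0, 0, 0], "gripper": -1},
  {"xyz": [0, 0, 0], "turn": [0, 0, 0], "gripper": -1},
])

```text
time_s: 11.68
position: [0.4947, 0.3466, 0.1983]
tool_rot: [[0.993, -0.117, -0.001], [-0.117, -0.993, -0.001], [-0.001, 0.001, -1.0]]
ft_force: [-0.8, -0.5, -0.7]
grip_width: 0.024
```

```bash
python3 - <<'E'
from h import *
go((.4955,.3443,.060));s=env.observe();print(s['ft_force'],s['grip_width'])
im,d,i=snap('scene','s3');P=cloud('scene',d,i)
cv2.imwrite('pics/s3c.png',cv2.resize(im[150:380,280:520,::-1],None,fx=2.4,fy=2.4))
im,d,i=snap('wrist','w4')
for n,p in(('L',(.4955,.3443,.004)),('S',(.4827,.2351,.004))):print(n,proj('wrist',p,i),proj('top',p))
E
```

```text
pos [0.4947 0.3466 0.1983] units [0.03 0.05 3.46]
[-0.77534021 -0.50662765 -0.69688101] 0.024043666728283317
L [321.21666961 182.70613825] [178.51531243 212.01284194]
S [321.25418268 264.98465011] [222.67618971 216.87337743]
```

View pics/w4.png

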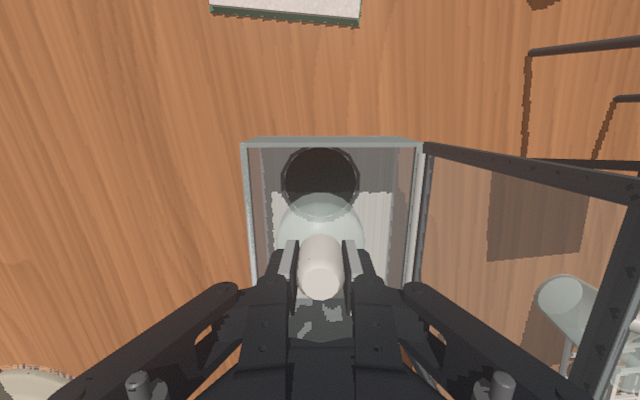

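Seat ring centre appears at (320,182), predicted (321,183), and the burner hangs upright in the jaws. Lower and release.

step_arm([
  {"xyz": [0.03, 0.05, 0.5], "turn": [0, 0, 0], "gripper": -1},
  {"xyz": [0, 0, 0.6], "turn": [0, 0, 0], "gripper": -1},
  {"xyz": [0, 0, 0.6], "turn": [0, 0, 0], "gripper": -1},
  {"xyz": [0, 0, 0.6], "turn": [0, 0, 0], "gripper": -1},
  {"xyz": [0, 0, 0.5], "turn": [0, 0, 0], "gripper": -1},
  {"xyz": [0, 0, 0.3], "turn": [0, 0, 0], "gripper": -1},
  {"xyz": [0, 0, 0.2], "turn": [0, 0, 0], "gripper": -1},
  {"xyz": [0, 0, 0.08], "turn": [0, 0, 0], "gripper": -1},
  {"xyz": [0, 0, 0.06], "turn": [0, 0, 0], "gripper": -1},
  {"xyz": [0, 0, 0], "turn": [0, 0, 0], "gripper": -1},
  {"xyz": [0, 0, 0], "turn": [0, 0, 0], "gripper": -1},
])

```text
time_s: 12.7
position: [0.4964, 0.3441, 0.062]
tool_rot: [[0.993, -0.119, 0.001], [-0.119, -0.993, 0.001], [0.001, -0.001, -1.0]]
ft_force: [-0.5, 0.6, -0.9]
grip_width: 0.0239
```

step_arm([
  {"xyz": [0, 0, 0.04], "turn": [0, 0, 0], "gripper": -1},
  {"xyz": [0, 0, 0], "turn": [0, 0, 0], "gripper": -1},
  {"xyz": [0, 0, 0], "turn": [0, 0, 0], "gripper": -0.35},
  {"xyz": [0, 0, 0], "turn": [0, 0, 0], "gripper": -0.1},
  {"xyz": [0, 0, 0], "turn": [0, 0, 0], "gripper": 0.1},
  {"xyz": [0, 0, 0], "turn": [0, 0, 0], "gripper": 0.1},
  {"xyz": [0, 0, 0], "turn": [0, 0, 0], "gripper": 0.1},
  {"xyz": [0, 0, -0.3], "turn": [0, 0, 0], "gripper": 0.1},
  {"xyz": [0, 0, -0.7], "turn": [0, 0, 0], "gripper": 0.1},
  {"xyz": [0, 0, -0.9], "turn": [0, 0, 0], "gripper": 0.1},
  {"xyz": [0, 0, -0.9], "turn": [0, 0, 0], "gripper": 0.1},
  {"xyz": [0, 0, -0.9], "turn": [0, 0, 0], "gripper": 0.1},
  {"xyz": [0, 0, 0], "turn": [0, 0, 0], "gripper": 0.1},
])

```text
time_s: 13.78
position: [0.498, 0.3451, 0.2151]
tool_rot: [[0.993, -0.119, 0.012], [-0.119, -0.993, 0.005], [0.011, -0.007, -1.0]]
ft_force: [-0.0, 0.2, -0.4]
grip_width: 0.0469
```

step_arm([
  {"xyz": [0, 0.8, 0], "turn": [0, 0, 0], "gripper": 0.4},
  {"xyz": [0, 0.8, 0], "turn": [0, 0, 0], "gripper": 0.4},
  {"xyz": [0, 0.8, 0], "turn": [0, 0, 0], "gripper": 0.4},
  {"xyz": [0, 0.8, 0], "turn": [0, 0, 0], "gripper": 0.4},
  {"xyz": [0, 0.8, 0], "turn": [0, 0, 0], "gripper": 0.4},
  {"xyz": [0, 0.8, 0], "turn": [0, 0, 0], "gripper": 0.4},
  {"xyz": [0, 0.8, 0], "turn": [0, 0, 0], "gripper": 0.6},
  {"xyz": [0.3, 0.8, 0], "turn": [0, 0, 0], "gripper": 0.8},
  {"xyz": [0.7, 0, 0], "turn": [0, 0, 0], "gripper": 0.8},
  {"xyz": [0.8, 0, 0], "turn": [0, 0, 0], "gripper": 0.8},
  {"xyz": [0.8, 0, 0], "turn": [0, 0, 0], "gripper": 0.8},
  {"xyz": [0.8, 0, 0], "turn": [0, 0, 0], "gripper": 0.8},
  {"xyz": [0.8, 0, 0], "turn": [0, 0, 0], "gripper": 0.8},
  {"xyz": [0.8, 0, 0], "turn": [0, 0, 0], "gripper": 0.8},
  {"xyz": [0.65, 0, 0], "turn": [0, 0, 0], "gripper": 0.8},
  {"xyz": [0, 0, 0], "turn": [0, 0, 0], "gripper": 0.8},
  {"xyz": [0, 0, 0], "turn": [0, 0, 0], "gripper": 0.8},
  {"xyz": [0, 0, 0], "turn": [0, 0, 0], "gripper": 0.8},
])

```text
time_s: 15.28
position: [0.6895, 0.0633, 0.2072]
tool_rot: [[0.993, -0.119, -0.001], [-0.119, -0.993, 0.0], [-0.001, 0.0, -1.0]]
ft_force: [-0.3, 0.3, 0.3]
grip_width: 0.077
```

```bash
python3 - <<'E'
from h import *
go((.6915,.0625,.036));s=env.observe();print(np.round(s['tool_rot'],3),s['grip_width'])
im,d,i=snap('wrist','w5');print(proj('wrist',(.6915,.0625,.056),i))
P=cloud('wrist',d,i).reshape(-1,3);Q=P[(np.hypot(P[:,0]-.6915,P[:,1]-.0625)<.035)&(P[:,2]>.05)&(P[:,2]<.062)];print(len(Q),cv2.minEnclosingCircle((Q[:,:2]*1000).astype(np.float32)),cv2.fitEllipse((Q[:,:2]*1000).astype(np.float32)))
im,d,i=snap('top','t5')
L=np.linalg
P=cloud('top',d,i).reshape(-1,3);Q=P[(np.hypot(P[:,0]-.4955,P[:,1]-.3443)<.05)&(P[:,2]>.055)&(P[:,2]<.078)];print('burner',len(Q),Q.mean(0) if len(Q) else 0, proj('top',(.4955,.3443,.07)))
cv2.imwrite('pics/t5c.png',cv2.resize(im[150:270,130:250,::-1],None,fx=4,fy=4,interpolation=cv2.INTER_CUBIC))
E
```

```text
pos [0.6895 0.0633 0.2072] units [0.06 0.01 4.28]
[[ 0.993 -0.119 -0.001]
 [-0.119 -0.993  0.   ]
 [-0.001  0.    -1.   ]] 0.07695312771483988
[322.55725158 191.94963588]
624 ((691.5506591796875, 61.98487854003906), 24.90583038330078) ((691.8880615234375, 62.43830108642578), (45.2031364440918, 45.537899017333984), 164.538330078125)
burner 101 [0.4945454  0.34287719 0.06800364] [170.95235459 209.14115608]
```

View pics/t5c.png

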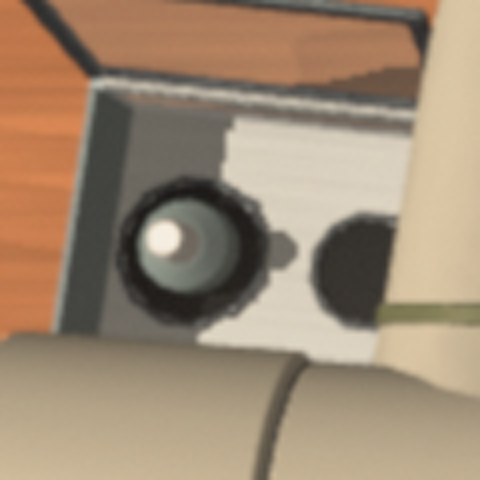

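Burner stands upright inside its seat ring (crop centre about (190,248)). Now the crucible, confirmed at (0.6915, 0.0625).

step_arm([
  {"xyz": [0.06, 0, 0.6], "turn": [0, 0, 0], "gripper": 0.8},
  {"xyz": [0, 0, 0.7], "turn": [0, 0, 0], "gripper": 0.8},
  {"xyz": [0, 0, 0.7], "turn": [0, 0, 0], "gripper": 0.8},
  {"xyz": [0, 0, 0.7], "turn": [0, 0, 0], "gripper": 0.8},
  {"xyz": [0, 0, 0.6], "turn": [0, 0, 0], "gripper": 0.8},
  {"xyz": [0, 0, 0.5], "turn": [0, 0, 0], "gripper": 0.8},
  {"xyz": [0, 0, 0.3], "turn": [0, 0, 0], "gripper": 0.8},
  {"xyz": [0, 0, 0.18], "turn": [0, 0, 0], "gripper": 0.8},
  {"xyz": [0, 0, 0], "turn": [0, 0, 0], "gripper": 0.8},
  {"xyz": [0, 0, 0], "turn": [0, 0, 0], "gripper": 0.5},
  {"xyz": [0, 0, 0], "turn": [0, 0, 0], "gripper": 0.2},
  {"xyz": [0, 0, 0], "turn": [0, 0, 0], "gripper": 0},
  {"xyz": [0, 0, 0], "turn": [0, 0, 0], "gripper": -0.5},
  {"xyz": [0, 0, 0], "turn": [0, 0, 0], "gripper": -1},
  {"xyz": [0, 0, 0], "turn": [0, 0, 0], "gripper": -1},
  {"xyz": [0, 0, 0], "turn": [0, 0, 0], "gripper": -1},
], squeeze=30)

```text
time_s: 16.72
position: [0.693, 0.0628, 0.0382]
tool_rot: [[0.993, -0.119, 0.003], [-0.119, -0.993, -0.0], [0.003, -0.0, -1.0]]
ft_force: [-1.4, 0.3, 5.9]
grip_width: 0.0493
```

step_arm([
  {"xyz": [0, 0, -0.3], "turn": [0, 0, 0], "gripper": -1},
  {"xyz": [0, 0, -0.7], "turn": [0, 0, 0], "gripper": -1},
  {"xyz": [0, 0, -0.9], "turn": [0, 0, 0], "gripper": -1},
  {"xyz": [0, 0, -0.9], "turn": [0, 0, 0], "gripper": -1},
  {"xyz": [0, 0, -0.8], "turn": [0, 0, 0], "gripper": -1},
  {"xyz": [-0.7, 0, -0.5], "turn": [0, 0, 0], "gripper": -1},
  {"xyz": [-0.8, 0, 0], "turn": [0, 0, 0], "gripper": -1},
  {"xyz": [-0.9, 0, 0], "turn": [0, 0, 0], "gripper": -1},
  {"xyz": [-0.9, 0, 0], "turn": [0, 0, 0], "gripper": -1},
  {"xyz": [-0.9, 0, 0], "turn": [0, 0, 0], "gripper": -1},
  {"xyz": [-0.9, 0, 0], "turn": [0, 0, 0], "gripper": -1},
  {"xyz": [-0.5, -0.3, 0], "turn": [0, 0, 0], "gripper": -1},
  {"xyz": [0, -0.6, 0], "turn": [0, 0, 0], "gripper": -1},
  {"xyz": [0, -0.8, 0], "turn": [0, 0, 0], "gripper": -1},
  {"xyz": [0, -0.8, 0], "turn": [0, 0, 0], "gripper": -1},
  {"xyz": [0, -0.7, 0], "turn": [0, 0, 0], "gripper": -1},
  {"xyz": [0, -0.4, 0], "turn": [0, 0, 0], "gripper": -1},
  {"xyz": [0, 0, 0], "turn": [0, 0, 0], "gripper": -1},
  {"xyz": [0, 0, 0], "turn": [0, 0, 0], "gripper": -1},
])

```text
time_s: 18.3
position: [0.487, 0.2328, 0.201]
tool_rot: [[0.993, -0.117, 0.001], [-0.117, -0.993, -0.0], [0.001, -0.0, -1.0]]
ft_force: [0.2, -0.7, -0.7]
grip_width: 0.0492
```

```bash
python3 - <<'E'
from h import *
go((.4827,.2351,.042));s=env.observe();print(s['ft_force'],s['grip_width'])
im,d,i=snap('wrist','w6')
for n,p in(('S',(.4827,.2351,.004)),('L',(.4955,.3443,.004))):print(n,proj('wrist',p,i))
E
```

```text
pos [0.487  0.2328 0.201 ] units [-0.12 -0.04  3.97]
[ 0.20875759 -0.7204761  -0.65602267] 0.04924625970918412
S [316.44322224 179.703916  ]
L [315.9899676   79.07264396]
```

View pics/w6.png

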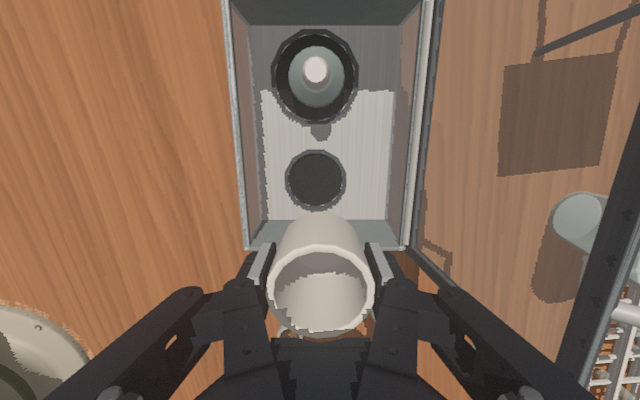

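Small seat ring at (315,180), predicted (316,180); crucible upright in the jaws. Lower it.

step_arm([
  {"xyz": [-0.12, -0.04, 0.5], "turn": [0, 0, 0], "gripper": -1},
  {"xyz": [0, 0, 0.6], "turn": [0, 0, 0], "gripper": -1},
  {"xyz": [0, 0, 0.6], "turn": [0, 0, 0], "gripper": -1},
  {"xyz": [0, 0, 0.6], "turn": [0, 0, 0], "gripper": -1},
  {"xyz": [0, 0, 0.6], "turn": [0, 0, 0], "gripper": -1},
  {"xyz": [0, 0, 0.4], "turn": [0, 0, 0], "gripper": -1},
  {"xyz": [0, 0, 0.3], "turn": [0, 0, 0], "gripper": -1},
  {"xyz": [0, 0, 0.2], "turn": [0, 0, 0], "gripper": -1},
  {"xyz": [0, 0, 0.1], "turn": [0, 0, 0], "gripper": -1},
  {"xyz": [0, 0, 0.06], "turn": [0, 0, 0], "gripper": -1},
  {"xyz": [0, 0, 0], "turn": [0, 0, 0], "gripper": -1},
  {"xyz": [0, 0, 0], "turn": [0, 0, 0], "gripper": -1},
])

```text
time_s: 19.35
position: [0.483, 0.2345, 0.0427]
tool_rot: [[0.993, -0.119, 0.001], [-0.119, -0.993, 0.0], [0.001, -0.0, -1.0]]
ft_force: [0.1, -0.8, -0.4]
grip_width: 0.0494
```

Open to about 64 mm (command ≈ 0.5), then rise.

step_arm([
  {"xyz": [0, 0, 0.01], "turn": [0, 0, 0], "gripper": -1},
  {"xyz": [0, 0, 0], "turn": [0, 0, 0], "gripper": 0.25},
  {"xyz": [0, 0, 0], "turn": [0, 0, 0], "gripper": 0.4},
  {"xyz": [0, 0, 0], "turn": [0, 0, 0], "gripper": 0.6},
  {"xyz": [0, 0, 0], "turn": [0, 0, 0], "gripper": 0.6},
  {"xyz": [0, 0, 0], "turn": [0, 0, 0], "gripper": 0.6},
  {"xyz": [0, 0, -0.3], "turn": [0, 0, 0], "gripper": 0.6},
  {"xyz": [0, 0, -0.6], "turn": [0, 0, 0], "gripper": 0.6},
  {"xyz": [0, 0, -0.9], "turn": [0, 0, 0], "gripper": 0.6},
  {"xyz": [0, 0, -0.9], "turn": [0, 0, 0], "gripper": 0.6},
  {"xyz": [0, 0, -0.9], "turn": [0, 0, 0], "gripper": 0.4},
  {"xyz": [0, 0, -0.9], "turn": [0, 0, 0], "gripper": 0},
  {"xyz": [0, 0, -0.9], "turn": [0, 0, 0], "gripper": 0},
  {"xyz": [0, 0, -0.9], "turn": [0, 0, 0], "gripper": 0},
  {"xyz": [0, 0, -0.6], "turn": [0, 0, 0], "gripper": 0},
  {"xyz": [0, 0, 0], "turn": [0, 0, 0], "gripper": 0},
  {"xyz": [0, 0, 0], "turn": [0, 0, 0], "gripper": 0},
])

```text
time_s: 20.77
position: [0.4826, 0.2346, 0.3183]
tool_rot: [[0.993, -0.119, 0.002], [-0.119, -0.993, 0.001], [0.002, -0.001, -1.0]]
ft_force: [-0.7, -0.6, -0.8]
grip_width: 0.0431
```

```bash
python3 - <<'E'
from h import *
go((.641,.2725,.259))
im,d,i=snap('wrist','w7');P=cloud('wrist',d,i).reshape(-1,3);
for n,c,lo,hi in(('cru',(.4827,.2351),.05,.07),('bur',(.4955,.3443),.055,.078)):
    Q=P[(np.hypot(P[:,0]-c[0],P[:,1]-c[1])<.045)&(P[:,2]>lo)&(P[:,2]<hi)];print(n,len(Q),(Q.min(0)+Q.max(0))/2 if len(Q) else '')
q=P[(P[:,2]>.235)&(P[:,2]<.29)&(P[:,0]>.6)&(P[:,0]<.7)];
if len(q):print(len(q),q.mean(0),q.min(0),q.max(0))
E
```

```text
pos [0.4826 0.2346 0.3183] units [ 3.82 -1.41  1.49]
cru 362 [0.48119982 0.23361217 0.0563354 ]
bur 311 [0.49525335 0.34295074 0.06417547]
6574 [0.62864825 0.28773742 0.2517489 ] [0.60001989 0.21345032 0.23500025] [0.65181888 0.36588224 0.26428133]
```

View pics/w7.png

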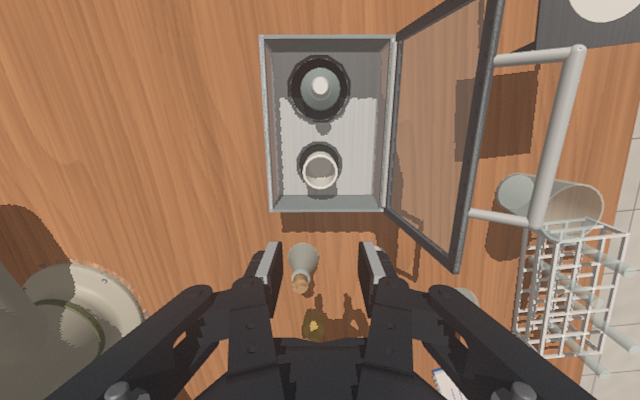

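Both stand in their rings (burner (320,88), crucible (320,170)). Back to the bar and lower the guard.

step_arm([
  {"xyz": [0.55, -0.2, 0], "turn": [0, 0, 0], "gripper": 0},
  {"xyz": [0.65, -0.24, 0], "turn": [0, 0, 0], "gripper": 0},
  {"xyz": [0.65, -0.24, 0], "turn": [0, 0, 0], "gripper": 0},
  {"xyz": [0.65, -0.24, 0], "turn": [0, 0, 0], "gripper": 0},
  {"xyz": [0.65, -0.24, 0], "turn": [0, 0, 0], "gripper": 0},
  {"xyz": [0.67, -0.24, 0], "turn": [0, 0, 0], "gripper": 0},
  {"xyz": [0, 0, 0], "turn": [0, 0, 0], "gripper": 0},
  {"xyz": [0, 0, 0.3], "turn": [0, 0, 0], "gripper": 0},
  {"xyz": [0, 0, 0.5], "turn": [0, 0, 0], "gripper": 0},
  {"xyz": [0, 0, 0.4], "turn": [0, 0, 0], "gripper": 0},
  {"xyz": [0, 0, 0.28], "turn": [0, 0, 0], "gripper": 0},
  {"xyz": [0, 0, 0], "turn": [0, 0, 0], "gripper": 0},
  {"xyz": [0, 0, 0], "turn": [0, 0, 0], "gripper": -0.4},
  {"xyz": [0, 0, 0], "turn": [0, 0, 0], "gripper": -1},
  {"xyz": [0, 0, 0], "turn": [0, 0, 0], "gripper": -1},
  {"xyz": [0, 0, 0], "turn": [0, 0, 0], "gripper": -1},
  {"xyz": [0, 0, 0], "turn": [0, 0, 0], "gripper": -1},
  {"xyz": [0, 0, 0], "turn": [0, 0, 0], "gripper": -1},
], squeeze=30)

```text
time_s: 22.32
position: [0.6411, 0.2721, 0.2593]
tool_rot: [[0.993, -0.119, 0.002], [-0.119, -0.993, 0.0], [0.002, -0.001, -1.0]]
ft_force: [0.4, 0.3, 4.8]
grip_width: 0.0086
```

step_arm([
  {"xyz": [-0.2, 0, -0.07], "turn": [0, 0, 0], "gripper": -1},
  {"xyz": [-0.4, 0, -0.11], "turn": [0, 0, 0], "gripper": -1},
  {"xyz": [-0.405, 0, -0.075], "turn": [0, 0, 0], "gripper": -1},
  {"xyz": [-0.41, 0, -0.04], "turn": [0, 0, 0], "gripper": -1},
  {"xyz": [-0.41, 0, 0], "turn": [0, 0, 0], "gripper": -1},
  {"xyz": [-0.41, 0, 0.03], "turn": [0, 0, 0], "gripper": -1},
  {"xyz": [-0.405, 0, 0.07], "turn": [0, 0, 0], "gripper": -1},
  {"xyz": [-0.4, 0, 0.105], "turn": [0, 0, 0], "gripper": -1},
  {"xyz": [-0.39, 0, 0.14], "turn": [0, 0, 0], "gripper": -1},
  {"xyz": [-0.375, 0, 0.17], "turn": [0, 0, 0], "gripper": -1},
  {"xyz": [-0.36, 0, 0.2], "turn": [0, 0, 0], "gripper": -1},
  {"xyz": [-0.34, 0, 0.235], "turn": [0, 0, 0], "gripper": -1},
  {"xyz": [-0.315, 0, 0.26], "turn": [0, 0, 0], "gripper": -1},
])

```text
time_s: 23.4
position: [0.4492, 0.2948, 0.2221]
tool_rot: [[0.993, -0.119, 0.003], [-0.119, -0.993, 0.0], [0.003, -0.0, -1.0]]
ft_force: [1.8, -0.4, 1.7]
grip_width: 0.0086
```

step_arm([
  {"xyz": [-0.295, 0, 0.29], "turn": [0, 0, 0], "gripper": -1},
  {"xyz": [-0.265, 0, 0.315], "turn": [0, 0, 0], "gripper": -1},
  {"xyz": [-0.24, 0, 0.335], "turn": [0, 0, 0], "gripper": -1},
  {"xyz": [-0.21, 0, 0.355], "turn": [0, 0, 0], "gripper": -1},
  {"xyz": [-0.18, 0, 0.37], "turn": [0, 0, 0], "gripper": -1},
  {"xyz": [-0.14, 0, 0.39], "turn": [0, 0, 0], "gripper": -1},
  {"xyz": [-0.06, 0, 0.2], "turn": [0, 0, 0], "gripper": -1},
  {"xyz": [-0.05, 0, 0.15], "turn": [0, 0, 0], "gripper": -1},
  {"xyz": [0, 0, 0], "turn": [0, 0, 0], "gripper": -1},
  {"xyz": [0, 0, 0], "turn": [0, 0, 0], "gripper": -1},
])

```text
time_s: 24.23
position: [0.3933, 0.3016, 0.1254]
tool_rot: [[0.993, -0.119, 0.002], [-0.119, -0.993, -0.0], [0.002, 0.0, -1.0]]
ft_force: [5.1, -1.1, -3.5]
grip_width: 0.0086
```

step_arm([
  {"xyz": [-0.01, 0, 0.05], "turn": [0, 0, 0], "gripper": -1},
  {"xyz": [-0.01, 0, 0.05], "turn": [0, 0, 0], "gripper": -1},
  {"xyz": [-0.01, 0, 0.05], "turn": [0, 0, 0], "gripper": -1},
  {"xyz": [0, 0, 0.03], "turn": [0, 0, 0], "gripper": -1},
  {"xyz": [0, 0, 0], "turn": [0, 0, 0], "gripper": -1},
  {"xyz": [0, 0, 0], "turn": [0, 0, 0], "gripper": -1},
])

```text
time_s: 24.73
position: [0.3925, 0.3018, 0.1213]
tool_rot: [[0.993, -0.118, 0.006], [-0.118, -0.993, 0.001], [0.006, -0.002, -1.0]]
ft_force: [-1.8, -7.3, 27.3]
grip_width: 0.0088
```

step_arm([
  {"xyz": [0, 0, 0], "turn": [0, 0, 0], "gripper": -0.4},
  {"xyz": [0, 0, 0], "turn": [0, 0, 0], "gripper": 0},
  {"xyz": [0, 0, 0], "turn": [0, 0, 0], "gripper": 0},
  {"xyz": [0, 0, 0], "turn": [0, 0, 0], "gripper": 0},
  {"xyz": [0, 0, -0.5], "turn": [0, 0, 0], "gripper": 0},
  {"xyz": [0, 0, -0.9], "turn": [0, 0, 0], "gripper": 0},
  {"xyz": [0, 0, -0.9], "turn": [0, 0, 0], "gripper": 0},
  {"xyz": [0, 0, -0.9], "turn": [0, 0, 0], "gripper": 0},
  {"xyz": [0, 0, 0], "turn": [0, 0, 0], "gripper": 0},
  {"xyz": [0, 0, 0], "turn": [0, 0, 0], "gripper": 0},
])

```text
time_s: 25.57
position: [0.3914, 0.3022, 0.2475]
tool_rot: [[0.993, -0.119, 0.003], [-0.119, -0.993, 0.001], [0.003, -0.002, -1.0]]
ft_force: [0.5, 0.5, -0.4]
grip_width: 0.0426
```

```bash
python3 - <<'E'
from h import *
go((.4345,.0745,.25))
im,d,i=snap('wrist','w8');P=cloud('wrist',d,i).reshape(-1,3)
q=P[(P[:,2]>.11)&(P[:,2]<.14)&(np.abs(P[:,0]-.394)<.04)&(P[:,1]>.27)&(P[:,1]<.34)];print(len(q),q.mean(0),q[:,2].max())
g=P[(P[:,2]>.07)&(P[:,2]<.105)&(P[:,0]>.43)&(P[:,0]<.58)&(P[:,1]>.2)&(P[:,1]<.38)]
print(len(g),np.linalg.lstsq(np.c_[g[:,:2],np.ones(len(g))],g[:,2],rcond=None)[0])
E
```

```text
pos [0.3914 0.3022 0.2475] units [ 1.74  5.52 -0.07]
724 [0.39231316 0.30629099 0.12162921] 0.12407559347882524
22332 [ 0.00310327 -0.00086041  0.08334172]
```

View pics/w8.png

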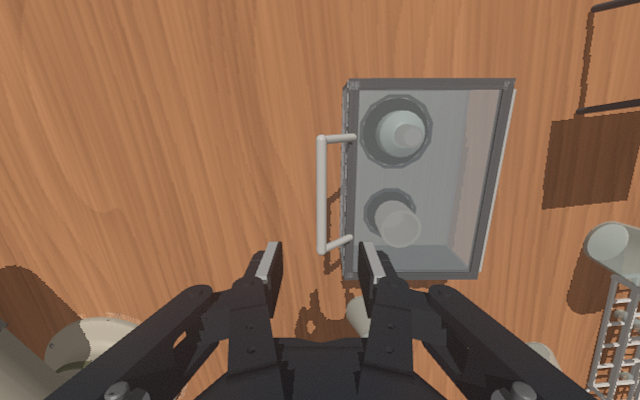

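Guard lies flat (slope ≈ 0, bar top at 0.122 = fully closed), with both pieces standing inside. Now the small flask.

step_arm([
  {"xyz": [0.2, 0.65, 0], "turn": [0, 0, 0], "gripper": 0.2},
  {"xyz": [0.25, 0.8, 0], "turn": [0, 0, 0], "gripper": 0.2},
  {"xyz": [0.25, 0.8, 0], "turn": [0, 0, 0], "gripper": 0.2},
  {"xyz": [0.25, 0.8, 0], "turn": [0, 0, 0], "gripper": 0.2},
  {"xyz": [0.25, 0.8, 0], "turn": [0, 0, 0], "gripper": 0.2},
  {"xyz": [0.25, 0.8, 0], "turn": [0, 0, 0], "gripper": 0.2},
  {"xyz": [0.25, 0.75, 0], "turn": [0, 0, 0], "gripper": 0.2},
  {"xyz": [0, 0, 0], "turn": [0, 0, 0], "gripper": 0.2},
  {"xyz": [0, 0, 0], "turn": [0, 0, 0], "gripper": 0.2},
  {"xyz": [0, 0, 0], "turn": [0, 0, 0], "gripper": 0.2},
])

```text
time_s: 26.45
position: [0.4325, 0.0797, 0.2452]
tool_rot: [[0.993, -0.119, -0.003], [-0.119, -0.993, 0.001], [-0.003, -0.0, -1.0]]
ft_force: [-0.6, 0.5, -0.1]
grip_width: 0.0511
```

```bash
python3 - <<'E'
from h import *
im,d,i=snap('wrist','w9');P=cloud('wrist',d,i).reshape(-1,3);c=(.434,.0742)
r=np.hypot(P[:,0]-c[0],P[:,1]-c[1])
Q=P[(r<.03)&(P[:,2]>.082)&(P[:,2]<.1)];print(len(Q),cv2.minEnclosingCircle((Q[:,:2]*1000).astype(np.float32)),Q[:,2].mean())
go((.434,.0742,.07))
E
```

```text
435 ((432.6097717285156, 74.18501281738281), 12.442427635192871) 0.09036105716209158
pos [0.4325 0.0801 0.2455] units [0.06 0.14 4.39]
```

step_arm([
  {"xyz": [0.04, 0.14, 0.6], "turn": [0, 0, 0], "gripper": 0.2},
  {"xyz": [0, 0, 0.8], "turn": [0, 0, 0], "gripper": 0.2},
  {"xyz": [0, 0, 0.8], "turn": [0, 0, 0], "gripper": 0.2},
  {"xyz": [0, 0, 0.7], "turn": [0, 0, 0], "gripper": 0.2},
  {"xyz": [0, 0, 0.6], "turn": [0, 0, 0], "gripper": 0.2},
  {"xyz": [0, 0, 0.4], "turn": [0, 0, 0], "gripper": 0.2},
  {"xyz": [0, 0, 0.3], "turn": [0, 0, 0], "gripper": 0.2},
  {"xyz": [0, 0, 0.1], "turn": [0, 0, 0], "gripper": 0.2},
  {"xyz": [0, 0, 0], "turn": [0, 0, 0], "gripper": 0.2},
  {"xyz": [0, 0, 0], "turn": [0, 0, 0], "gripper": -0.1},
  {"xyz": [0, 0, 0], "turn": [0, 0, 0], "gripper": -0.3},
  {"xyz": [0, 0, 0], "turn": [0, 0, 0], "gripper": -0.6},
  {"xyz": [0, 0, 0], "turn": [0, 0, 0], "gripper": -1},
  {"xyz": [0, 0, 0], "turn": [0, 0, 0], "gripper": -1},
  {"xyz": [0, 0, 0], "turn": [0, 0, 0], "gripper": -1},
  {"xyz": [0, 0, 0], "turn": [0, 0, 0], "gripper": -1},
], squeeze=30)

```text
time_s: 27.83
position: [0.4341, 0.0737, 0.0751]
tool_rot: [[0.993, -0.119, 0.001], [-0.119, -0.993, 0.0], [0.001, -0.0, -1.0]]
ft_force: [-2.0, 1.1, 7.2]
grip_width: 0.027
```

step_arm([
  {"xyz": [0, 0, -0.3], "turn": [0, 0, 0], "gripper": -1},
  {"xyz": [0, 0, -0.6], "turn": [0, 0, 0], "gripper": -1},
  {"xyz": [0, 0, -0.8], "turn": [0, 0, 0], "gripper": -1},
  {"xyz": [0, 0, -0.8], "turn": [0, 0, 0], "gripper": -1},
  {"xyz": [0, 0, -0.5], "turn": [0, 0, 0], "gripper": -1},
  {"xyz": [0.2, 0.5, 0], "turn": [0, 0, 0], "gripper": -1},
  {"xyz": [0.3, 0.8, 0], "turn": [0, 0, 0], "gripper": -1},
  {"xyz": [0.3, 0.8, 0], "turn": [0, 0, 0], "gripper": -1},
  {"xyz": [0.3, 0.8, 0], "turn": [0, 0, 0], "gripper": -1},
  {"xyz": [0.3, 0.8, 0], "turn": [0, 0, 0], "gripper": -1},
  {"xyz": [0.3, 0.8, 0], "turn": [0, 0, 0], "gripper": -1},
  {"xyz": [0.3, 0.8, 0], "turn": [0, 0, 0], "gripper": -1},
  {"xyz": [0.3, 0.8, 0], "turn": [0, 0, 0], "gripper": -1},
  {"xyz": [0.3, 0.8, 0], "turn": [0, 0, 0], "gripper": -1},
  {"xyz": [0.3, 0.7, 0], "turn": [0, 0, 0], "gripper": -1},
  {"xyz": [0.1, 0.34, 0], "turn": [0, 0, 0], "gripper": -1},
  {"xyz": [0, 0, 0], "turn": [0, 0, 0], "gripper": -1},
  {"xyz": [0, 0, 0], "turn": [0, 0, 0], "gripper": -1},
])

```text
time_s: 29.33
position: [0.5149, -0.2556, 0.1941]
tool_rot: [[0.993, -0.119, -0.001], [-0.119, -0.993, 0.001], [-0.001, -0.001, -1.0]]
ft_force: [-0.8, -0.1, -1.0]
grip_width: 0.027
```

```bash
python3 - <<'E'
from h import *
go((.5155,-.2559,.079));s=env.observe();print(s['ft_force'],s['grip_width'])
im,d,i=snap('top','t9');
for n,p in(('bigbay',(.5155,-.2559,.004)),('smallbay',(.511,-.3357,.004))):print(n,proj('top',p))
P=cloud('top',d,i).reshape(-1,3);P=P[~np.isnan(P[:,0])]
m=((P[:,:2]>(.44,-.4))&(P[:,:2]<(.6,-.19))).all(1)&(P[:,2]>.022)&(P[:,2]<.045);print(m.sum(),cv2.minAreaRect((P[m][:,:2]*1000).astype(np.float32)))
im,d,i=snap('wrist','w10')
E
```

```text
pos [ 0.5149 -0.2556  0.1941] units [0.02 0.01 2.88]
[-0.79441787 -0.10142209 -1.01120824] 0.02700876316598203
bigbay [421.86467367 202.199852  ]
smallbay [454.33921858 203.77894157]
99 ((524.8997802734375, -291.415771484375), (171.720703125, 53.01164627075195), 77.34178924560547)
```

View pics/w10.png

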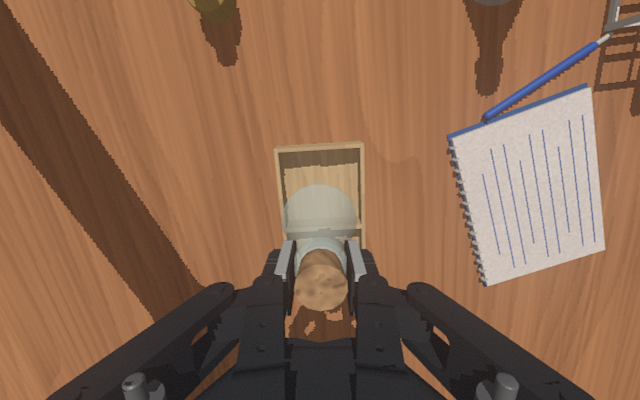

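Flask hangs upright over the larger bay (bay centred at column 320). Lower and release.

step_arm([
  {"xyz": [0.02, 0.01, 0.5], "turn": [0, 0, 0], "gripper": -1},
  {"xyz": [0, 0, 0.6], "turn": [0, 0, 0], "gripper": -1},
  {"xyz": [0, 0, 0.6], "turn": [0, 0, 0], "gripper": -1},
  {"xyz": [0, 0, 0.5], "turn": [0, 0, 0], "gripper": -1},
  {"xyz": [0, 0, 0.3], "turn": [0, 0, 0], "gripper": -1},
  {"xyz": [0, 0, 0.2], "turn": [0, 0, 0], "gripper": -1},
  {"xyz": [0, 0, 0.1], "turn": [0, 0, 0], "gripper": -1},
  {"xyz": [0, 0, 0.06], "turn": [0, 0, 0], "gripper": -1},
  {"xyz": [0, 0, 0], "turn": [0, 0, 0], "gripper": -1},
  {"xyz": [0, 0, 0], "turn": [0, 0, 0], "gripper": -1},
])

```text
time_s: 30.27
position: [0.5164, -0.2565, 0.0807]
tool_rot: [[0.993, -0.118, 0.001], [-0.118, -0.993, -0.001], [0.001, 0.001, -1.0]]
ft_force: [0.5, -0.3, -1.4]
grip_width: 0.0265
```

step_arm([
  {"xyz": [0, 0, 0.04], "turn": [0, 0, 0], "gripper": -1},
  {"xyz": [0, 0, 0], "turn": [0, 0, 0], "gripper": -1},
  {"xyz": [0, 0, 0], "turn": [0, 0, 0], "gripper": -0.25},
  {"xyz": [0, 0, 0], "turn": [0, 0, 0], "gripper": 0},
  {"xyz": [0, 0, 0], "turn": [0, 0, 0], "gripper": 0.2},
  {"xyz": [0, 0, 0], "turn": [0, 0, 0], "gripper": 0.2},
  {"xyz": [0, 0, 0], "turn": [0, 0, 0], "gripper": 0.2},
  {"xyz": [0, 0, -0.3], "turn": [0, 0, 0], "gripper": 0.2},
  {"xyz": [0, 0, -0.7], "turn": [0, 0, 0], "gripper": 0.2},
  {"xyz": [0, 0, -0.9], "turn": [0, 0, 0], "gripper": 0.2},
  {"xyz": [0, 0, -0.9], "turn": [0, 0, 0], "gripper": 0.2},
  {"xyz": [0, 0, 0], "turn": [0, 0, 0], "gripper": 0.2},
])

```text
time_s: 31.27
position: [0.518, -0.2578, 0.1973]
tool_rot: [[0.993, -0.119, 0.01], [-0.118, -0.993, -0.008], [0.01, 0.006, -1.0]]
ft_force: [0.6, 0.2, 1.0]
grip_width: 0.051
```

```bash
python3 - <<'E'
from h import *
go((.437,-.059,.19))
E
```

```text
pos [ 0.518  -0.2578  0.1973] units [-2.6  -4.7   0.13]
```

step_arm([
  {"xyz": [-0.4, -0.7, 0], "turn": [0, 0, 0], "gripper": 0.2},
  {"xyz": [-0.45, -0.8, 0], "turn": [0, 0, 0], "gripper": 0.2},
  {"xyz": [-0.45, -0.8, 0], "turn": [0, 0, 0], "gripper": 0.2},
  {"xyz": [-0.45, -0.8, 0], "turn": [0, 0, 0], "gripper": 0.2},
  {"xyz": [-0.45, -0.8, 0], "turn": [0, 0, 0], "gripper": 0.2},
  {"xyz": [-0.4, -0.8, 0], "turn": [0, 0, 0], "gripper": 0.2},
  {"xyz": [0, 0, 0], "turn": [0, 0, 0], "gripper": 0.2},
  {"xyz": [0, 0, 0], "turn": [0, 0, 0], "gripper": 0.2},
  {"xyz": [0, 0, 0], "turn": [0, 0, 0], "gripper": 0.2},
])

```text
time_s: 32.02
position: [0.4356, -0.0578, 0.1905]
tool_rot: [[0.993, -0.118, 0.001], [-0.118, -0.993, -0.001], [0.001, 0.0, -1.0]]
ft_force: [0.4, -0.7, 0.3]
grip_width: 0.0511
```

```bash
python3 - <<'E'
from h import *
im,d,i=snap('wrist','w11');P=cloud('wrist',d,i).reshape(-1,3);c=(.437,-.059)
r=np.hypot(P[:,0]-c[0],P[:,1]-c[1])
Q=P[(r<.03)&(P[:,2]>.052)&(P[:,2]<.07)];print(len(Q),cv2.minEnclosingCircle((Q[:,:2]*1000).astype(np.float32)),Q[:,2].mean())
go((*c,.054))
E
```

```text
417 ((434.9921875, -60.97798538208008), 11.138574600219727) 0.0600458739320522
pos [ 0.4357 -0.0582  0.1903] units [0.03 0.01 3.41]
```

step_arm([
  {"xyz": [-0.01, 0.07, 0.6], "turn": [0, 0, 0], "gripper": 0.1},
  {"xyz": [0, 0, 0.7], "turn": [0, 0, 0], "gripper": 0.1},
  {"xyz": [0, 0, 0.7], "turn": [0, 0, 0], "gripper": 0.1},
  {"xyz": [0, 0, 0.6], "turn": [0, 0, 0], "gripper": 0.1},
  {"xyz": [0, 0, 0.4], "turn": [0, 0, 0], "gripper": 0.1},
  {"xyz": [0, 0, 0.3], "turn": [0, 0, 0], "gripper": 0.1},
  {"xyz": [0, 0, 0.1], "turn": [0, 0, 0], "gripper": 0.1},
  {"xyz": [0, 0, 0], "turn": [0, 0, 0], "gripper": 0.1},
  {"xyz": [0, 0, 0], "turn": [0, 0, 0], "gripper": -0.2},
  {"xyz": [0, 0, 0], "turn": [0, 0, 0], "gripper": -0.4},
  {"xyz": [0, 0, 0], "turn": [0, 0, 0], "gripper": -0.7},
  {"xyz": [0, 0, 0], "turn": [0, 0, 0], "gripper": -1},
  {"xyz": [0, 0, 0], "turn": [0, 0, 0], "gripper": -1},
  {"xyz": [0, 0, 0], "turn": [0, 0, 0], "gripper": -1},
  {"xyz": [0, 0, 0], "turn": [0, 0, 0], "gripper": -1},
], squeeze=50)

```text
time_s: 33.32
position: [0.4352, -0.0606, 0.0551]
tool_rot: [[0.993, -0.119, 0.002], [-0.119, -0.993, -0.001], [0.003, 0.001, -1.0]]
ft_force: [1.1, 1.0, 6.4]
grip_width: 0.0198
```

step_arm([
  {"xyz": [0, 0, -0.3], "turn": [0, 0, 0], "gripper": -1},
  {"xyz": [0, 0, -0.7], "turn": [0, 0, 0], "gripper": -1},
  {"xyz": [0, 0, -0.9], "turn": [0, 0, 0], "gripper": -1},
  {"xyz": [0, 0, -0.9], "turn": [0, 0, 0], "gripper": -1},
  {"xyz": [0, 0, -0.8], "turn": [0, 0, 0], "gripper": -1},
  {"xyz": [0.2, 0.5, 0], "turn": [0, 0, 0], "gripper": -1},
  {"xyz": [0.3, 0.8, 0], "turn": [0, 0, 0], "gripper": -1},
  {"xyz": [0.35, 0.8, 0], "turn": [0, 0, 0], "gripper": -1},
  {"xyz": [0.35, 0.8, 0], "turn": [0, 0, 0], "gripper": -1},
  {"xyz": [0.35, 0.8, 0], "turn": [0, 0, 0], "gripper": -1},
  {"xyz": [0.35, 0.8, 0], "turn": [0, 0, 0], "gripper": -1},
  {"xyz": [0.35, 0.8, 0], "turn": [0, 0, 0], "gripper": -1},
  {"xyz": [0.3, 0.8, 0], "turn": [0, 0, 0], "gripper": -1},
  {"xyz": [0.15, 0.5, 0], "turn": [0, 0, 0], "gripper": -1},
  {"xyz": [0, 0, 0], "turn": [0, 0, 0], "gripper": -1},
  {"xyz": [0, 0, 0], "turn": [0, 0, 0], "gripper": -1},
])

```text
time_s: 34.65
position: [0.5098, -0.3354, 0.1973]
tool_rot: [[0.993, -0.12, -0.002], [-0.12, -0.993, 0.002], [-0.002, -0.002, -1.0]]
ft_force: [-0.9, 0.6, -2.1]
grip_width: 0.0195
```

```bash
python3 - <<'E'
from h import *
go((.511,-.3357,.0595));s=env.observe();print(s['ft_force'],s['grip_width'])
im,d,i=snap('wrist','w12');P=cloud('wrist',d,i).reshape(-1,3);Q=P[(np.hypot(P[:,0]-.5155,P[:,1]+.256)<.04)&(P[:,2]>.085)&(P[:,2]<.105)];print(len(Q),Q.mean(0) if len(Q) else'')
print(proj('wrist',(.511,-.3357,.004),i),proj('wrist',(.5155,-.256,.094),i))
E
```

```text
pos [ 0.5098 -0.3354  0.1973] units [0.04 0.01 3.45]
[-0.93409093  0.5842599  -2.08934188] 0.01954414904295163
814 [ 0.51486299 -0.25621784  0.09459489]
[321.72590319 182.25761122] [315.75294483 109.65120041]
```

View pics/w12.png

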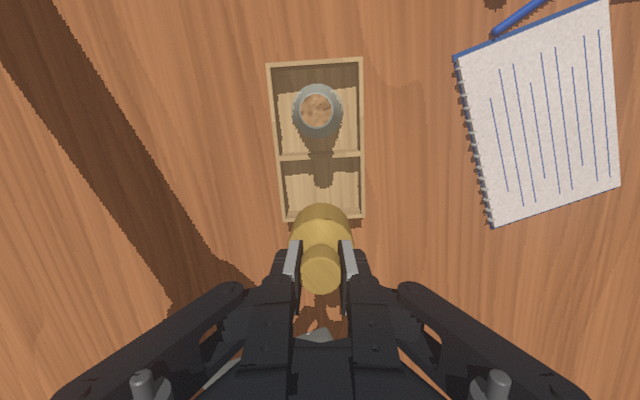

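Flask stands upright in the larger bay (cork at (316,110), as predicted); the smaller bay's centre is at about (322,185). Lower the weight.

step_arm([
  {"xyz": [0.03, 0.01, 0.5], "turn": [0, 0, 0], "gripper": -1},
  {"xyz": [0, 0, 0.6], "turn": [0, 0, 0], "gripper": -1},
  {"xyz": [0, 0, 0.7], "turn": [0, 0, 0], "gripper": -1},
  {"xyz": [0, 0, 0.6], "turn": [0, 0, 0], "gripper": -1},
  {"xyz": [0, 0, 0.5], "turn": [0, 0, 0], "gripper": -1},
  {"xyz": [0, 0, 0.3], "turn": [0, 0, 0], "gripper": -1},
  {"xyz": [0, 0, 0.15], "turn": [0, 0, 0], "gripper": -1},
  {"xyz": [0, 0, 0.08], "turn": [0, 0, 0], "gripper": -1},
  {"xyz": [0, 0, 0.03], "turn": [0, 0, 0], "gripper": -1},
  {"xyz": [0, 0, 0], "turn": [0, 0, 0], "gripper": -1},
  {"xyz": [0, 0, 0], "turn": [0, 0, 0], "gripper": -1},
])

```text
time_s: 35.62
position: [0.5118, -0.3358, 0.0609]
tool_rot: [[0.993, -0.118, 0.001], [-0.118, -0.993, -0.001], [0.001, 0.001, -1.0]]
ft_force: [0.6, -0.6, -2.3]
grip_width: 0.0199
```

step_arm([
  {"xyz": [0, 0, 0.04], "turn": [0, 0, 0], "gripper": -1},
  {"xyz": [0, 0, 0], "turn": [0, 0, 0], "gripper": -1},
  {"xyz": [0, 0, 0], "turn": [0, 0, 0], "gripper": -0.4},
  {"xyz": [0, 0, 0], "turn": [0, 0, 0], "gripper": -0.1},
  {"xyz": [0, 0, 0], "turn": [0, 0, 0], "gripper": 0.1},
  {"xyz": [0, 0, 0], "turn": [0, 0, 0], "gripper": 0.1},
  {"xyz": [0, 0, 0], "turn": [0, 0, 0], "gripper": 0.1},
  {"xyz": [0, 0, -0.3], "turn": [0, 0, 0], "gripper": 0.1},
  {"xyz": [0, 0, -0.7], "turn": [0, 0, 0], "gripper": 0.1},
  {"xyz": [0, 0, -0.9], "turn": [0, 0, 0], "gripper": 0.1},
  {"xyz": [0, 0, -0.9], "turn": [0, 0, 0], "gripper": 0.1},
  {"xyz": [0, 0, -0.9], "turn": [0, 0, 0], "gripper": 0.1},
  {"xyz": [-0.8, 0.4, 0], "turn": [0, 0, 0], "gripper": 0.1},
  {"xyz": [-0.8, 0.4, 0], "turn": [0, 0, 0], "gripper": 0.1},
  {"xyz": [-0.8, 0.4, 0], "turn": [0, 0, 0], "gripper": 0.1},
  {"xyz": [-0.8, 0.4, 0], "turn": [0, 0, 0], "gripper": 0.1},
  {"xyz": [0, 0, 0], "turn": [0, 0, 0], "gripper": 0.1},
  {"xyz": [0, 0, 0], "turn": [0, 0, 0], "gripper": 0.1},
  {"xyz": [0, 0, 0], "turn": [0, 0, 0], "gripper": 0.1},
])

```text
time_s: 37.2
position: [0.377, -0.3841, 0.2064]
tool_rot: [[0.993, -0.119, 0.0], [-0.119, -0.993, -0.0], [0.0, 0.0, -1.0]]
ft_force: [-0.0, -0.4, -0.4]
grip_width: 0.0466
```

```bash
python3 - <<'E'
from h import *
s=env.observe();print(s['time_s'],s['position'],s['ft_force'])
im,d,i=snap('top','t12');P=cloud('top',d,i).reshape(-1,3)
im2,d2,_=snap('scene','s12')
for n,c,lo,hi in(('weight',(.511,-.3357),.055,.075),('flask',(.5155,-.256),.085,.105),('big',(.705,-.06),.12,.14)):
    Q=P[(np.hypot(P[:,0]-c[0],P[:,1]-c[1])<.04)&(P[:,2]>lo)&(P[:,2]<hi)];print(n,len(Q),Q.mean(0) if len(Q) else'')
g=P[(P[:,2]>.07)&(P[:,2]<.105)&(P[:,0]>.43)&(P[:,0]<.57)&(P[:,1]>.2)&(P[:,1]<.37)]
print('guard',len(g),np.linalg.lstsq(np.c_[g[:,:2],np.ones(len(g))],g[:,2],rcond=None)[0])
a=cv2.resize(im[90:290,130:490],None,fx=1.7,fy=1.7);b=cv2.resize(im2[120:380,160:520],(612,442))[:250+192]
cv2.imwrite('pics/f.png',cv2.resize(np.vstack([a,b[30:290]])[:,:,::-1],None,fx=1,fy=1))
E
```

```text
37.2 [ 0.37698721 -0.3840799   0.20644253] [-0.04483547 -0.36898366 -0.41726686]
weight 74 [ 0.51110552 -0.33473552  0.0633335 ]
flask 95 [ 0.5143835  -0.25591161  0.0934637 ]
big 102 [ 0.70498637 -0.06006065  0.13200854]
guard 4391 [0.00131589 0.00068628 0.08356727]
```

View pics/f.png

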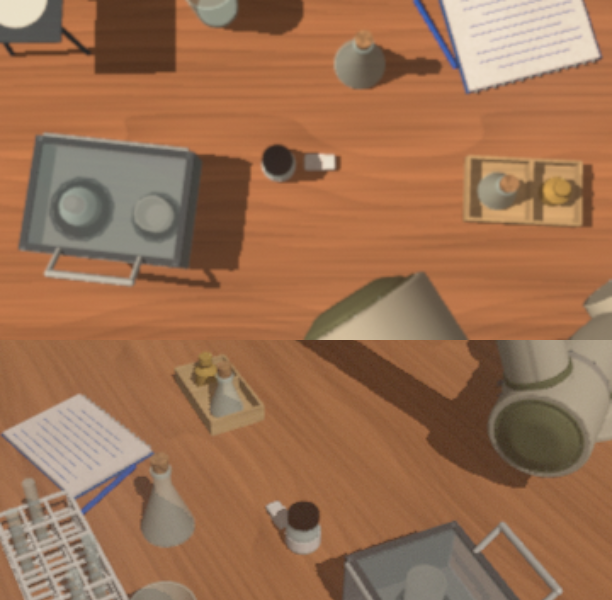

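The final views show everything in place: burner (80,205) and crucible (153,213) under the closed guard, flask (497,188) and weight (558,190) in their bays, and the large flask not moved.

```bash
python3 -c "
from rig import order
print(order.close_job())"
```

```text
the job is handed in; nothing more can be done
None
```

Both kits are made up and I handed the job in at about 37 s on the robot's clock.

- **Heating kit:** I swung the guard up to about 1.73 rad, stood the burner in the large seat and the crucible in the small one. I then lowered the guard by its bar until it met the walls. The last depth check gives a guard slope of about 0.001, so it is closed, and both pieces stand upright inside.
- **Measuring kit:** The flask's top and the weight's top were each measured within about 1 mm of the bay centre, at the right height for standing upright. The large flask measured in the same spot as at the start.
- **Forces:** The highest wrist force I read was about 27 N, as the guard seated; forces were only read at the end of each move.

No check failed or disagreed. The arm was clear of everything when I handed in.

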